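# Cap a specimen vial in the bench press and hold it up on its side

## Robot

A 6-joint arm with a two-finger parallel gripper is mounted at the origin on the work surface. World frame = base frame: x ahead of the robot, y to its left, z up, the work surface at z = 0. Lengths are in m, angles in degrees, forces in N, time in s.
With the tool pointing down it reaches from about 0.4 to 0.825 m from the base axis. Payload 7 kg.
Tool frame: the origin (TCP) lies on the front face of the gripper's body, between the roots of the fingers; the fingertips stand 66 mm ahead of it and the grasp point (between the pads) lies 47 mm ahead of it; z points along the fingers, y is the line along which they close (so a half turn about z gives the same grasp; the last joint's range is limited). The gripper opens to 88 mm and grips with 3 to 60 N. Pads are 19 mm wide; open, the fingers measure 130 mm over their backs; the gripper's body (78 mm by 193 mm) begins 47 mm behind the grasp point.
Start: joints at [86.465, 20.546, 0.682, 0, -70.136, -16.507], TCP at [0.231, 0.634, 0.292] pointing down, gripper open.
Joint ranges: [-176.03, 176.03], [-82.01, 121.73], [-58.28, 71.71], [-173.87, 95.51], [-174.79, -0.11], [-173.66, 173.66]. Speed limits (degrees/s): [136.94, 136.94, 172.46, 180, 180, 180].

## Interface

Orientations are given as [roll, pitch, yaw] about the fixed x, y, z axes, in that order (R = Rz(yaw) Ry(pitch) Rx(roll)).
In Python, from plant import ctrl gives the robot as it stands.
- The arm moves only by the tool send_rows, never from a script. Its argument "deltas" is a list of rows, each a list of 2 entries, a list of its own where there are three numbers: the shift along the tool's x, y, z each as a share of 800 mm, from -1 to 1, then the turn about the tool's z as a share of 90 degrees, from -1 to 1. A call has exactly 5 rows; each row is the pose to reach, as a shift and turn from the pose commanded when the call began, along the tool's axes at that moment; what a row does not reach only later rows make up. A row lasts 1/12 s, in which the tool goes at most 41.7 mm and 7.16 degrees, less where a joint would pass 70% of its speed; a pose out of reach is approached as far as the arm can. A call with a number of a shift or a turn outside -1 to 1 is refused whole. A call with a gripper value outside its range is refused whole. "gripper" is the opening, from 0 (shut) to 1 (fully open), set as the call begins (left out, the last holds). The fingers move at their own pace and stop on an object; the grip force is fixed at half the most. Time passes only in rows, so rows that repeat a pose let the fingers close, or fill a call up. It gives the time, the measured TCP pose, the force, the opening and the grip force at its end, in the units of the state.
- ctrl.get_obs(): the state, without advancing time (a new reading comes with each control period).
- ctrl.snapshot(name): name is "side" or "top" or "wrist"; returns a dict with "color" (384x512x3 uint8, red, green, blue), "vertical_fov" (degrees; the focal length in pixels is half the picture's height over the tangent of half this angle, whatever the lens; pixels are square), "cx", "cy" (the principal point, pixels), "rvec" (rotation vector, rad) and "tvec" (3), from world to camera coordinates, as OpenCV has them. Camera axes: x right, y down, z forward; pixel columns grow to the right and rows downward; lengths in m; the calibration is good to about 2 mm. A picture is of the moment at which its call begins. There is no depth.
- ctrl.close_job(): hands the job in; it is judged then, once.
Trained networks look in a picture, given as the dict that the camera call returned (one of the last four; its "shot" number tells which), for a name from the list of things; names that differ only in an ending like _2 or _b are one class to them, and where a whole thing is asked for, a point or a joint stands for the part that bears it (a point fixed in the world has none). Each returns a list of dicts, best first, with "conf" (0 to 1); they miss things now and then, are a little off and sometimes report something else, mostly with a low value. They report only what shows in the picture. A call takes as long as a camera call. They do not tell look-alikes from the thing itself.
- ctrl.boxes_of(picture, thing): "xy" ([column, row] as shares, 0 to 1, of the picture: columns of its width, rows of its height, amid what is visible of it).
- ctrl.cut_out(picture, thing): "pixels" (384x512 bool, what is visible of it) and "xy" ([column, row] as shares, 0 to 1, of the picture: columns of its width, rows of its height, amid what is visible of it).
The state is a dict: "clock": time; "joint_pos": joint angles; "qvel": joint speeds; "tau": joint torques, N m; "tool_pos": TCP position; "orientation": TCP orientation; "force": force on the tool from outside, world axes, zero at the start; "moment": the same for the moment, N m; "opening": finger opening in m; "gripper_force": force on a finger pad.
Only numpy, scipy, OpenCV 4.12 (cv2) and the standard library are available. Lean on these libraries where they do the work, as an engineer would, in place of code of your own. Each camera call takes 0.05 s, during which the arm holds its last target. There are 200 camera calls.

## Task

The specimen vial standing in the nest of the bench capping press has its snap cap only started: pull the press's lever right down to its stop so that the cap is pushed fully home, then let the lever back up to rest slowly, without letting it fly. Then draw the vial up out of the nest and away from the press, and hold it up at least 15 cm above the bench, turned to lie level on its side so that the cone inside can be looked at through the glass. The program finishes while still holding the vial there, still and clear of the press; leave the other things on the bench where they are.

Things in the scene. Friction and masses are not known exactly. Their poses are not given: they have to be found in the camera images.
- nest (a point): Centre of the round mouth of the press's nest, a white block 56 x 56 mm; bore 32 mm wide and 12 mm deep. It is 42 mm above the bench, on the upright axis shared by vial, nest and ram. z is up; x points back to the press's column, so the press's open front is at -x, which faces roughly to the robot's right; y is to the left when facing that front (towards the robot)
- press: Capping press, a grey cast C-frame fixed to the bench; origin on the bench under the nest, axes as the nest's. Base x -70 to 130, y -70 to 70, top 30 mm up. Column 56 mm wide, front at x 79; a thin web, 16 mm wide and 107 mm high, reaches forward to x 62. Head x -35 to 125, y -32 to 32, 195 to 275 mm up, with the lever's shaft at its right
- ram_pad (a point): Underside centre of the white pad, 40 mm in diameter, on the steel ram that hangs below the press's head. At rest it is 135 mm above the bench, 30 mm above the top of a fully capped vial in the nest. The ram moves down 26.7 mm per rad of lever
- lever_pivot (a point): Centre of the lever's hub, 115 mm from the nest axis towards the press's right (its -y, the side away from the robot), 235 mm above the bench. Axes as the nest's. The lever turns about the press's y axis through this point
- lever_knob (a point): Centre of the black ball, 36 mm in diameter, at the end of the press's lever, a steel rod 12 mm thick; 160 mm from the pivot. At rest the lever points to the press's front (-x) and 0.35 rad above level; the ball turns with the lever
- lever (a joint): Lever angle in rad: 0 at rest (up), growing as the ball is pulled down; hard stop at 1.13. A spring returns it: 3 N at the ball at rest, 9 N at the stop, plus damping of 3 N per rad/s; let go low down it flies back at over 2 rad/s. The ram meets the cap at about 0.95 rad and has pushed it home only at the stop
- vial_mid (a point): Centre of the glass vial to be capped, half-way up its 75 mm capped height; z along the vial towards the cap. Clear glass, 30 mm in diameter, a brown larch cone inside, a white snap cap 35 mm wide and 14 mm high; 50 to 90 g. It starts upright in the nest, this point 67 mm above the bench, its lowest 12 mm in the bore; bare glass to grip from 42 to 91 mm above the bench
- vial_cap (a joint): How far the cap has been pushed on, in m: about 0 to 0.001 at the start (standing proud), 0.005 at the very bottom; home above 0.0035. It is stiff (8 N) and stays where it is pushed
- vial: The same vial, for its contacts; origin at the centre of its underside, z towards the cap
- vial_b: Bystander: a vial of the same kind, already capped, 75 mm high, standing on the bench close behind the press's column; origin at its underside
- vial_c: Bystander: another capped vial like it, beside it behind the press
- petri: Bystander: closed clear Petri dish, 94 mm in diameter, 16 mm high, on the bench in front of the press
- lens: Bystander: hand lens lying on the bench in front of the press, beyond the Petri dish; lens 60 mm across, handle 75 mm along its -x, 12 mm high; origin under the lens
- beaker: Bystander: glass beaker, 68 mm in diameter, 95 mm high
- dish: Bystander: white porcelain evaporating dish, 96 mm in diameter, 34 mm high
- reagent: Bystander: brown glass bottle with a black cap, 60 mm in diameter, 125 mm high
Things that resemble listed ones, but are neither listed nor needed, are in the scene too. Leave any orange or yellow look-alike of the vial alone.

How it is judged (in metres and radians):
On the way, in this order (a step that is already met when the one before it is completed fails the run):
1. the lever has been pulled down and the ram has pushed the cap home (value of joint vial_cap above 0.0035 m and value of joint lever above 1.05 rad), for 0.1 s.
2. the lever is back up at rest (value of joint lever below 0.08 rad), for 0.2 s.
3. the vial has been drawn up out of the nest in the fingers (height (world z) of vial_mid above 0.083 m and contact force between vial and the fingers above 0.5 N), for 0.1 s.
At the end, for the whole second after the job is handed in: the vial is held still in the fingers, its middle more than 145 mm above the bench and more than 80 mm to the side of the nest axis, lying level within 20 degrees, touching no part of the press, with its cap home (over 3.5 mm of 5 mm) and the lever up at rest (under 0.08 rad) (height (world z) of vial_mid above 0.145 m and angle between vial_mid's own z axis and vertical between 1.22 and 1.92 rad and horizontal distance between vial_mid and nest above 0.08 m and contact force between vial and the fingers above 0.5 N and contact force between vial and press below 0.1 N and linear speed of vial below 0.03 m/s and value of joint vial_cap above 0.0035 m and value of joint lever below 0.08 rad); the arm keeps its last pose, push and grip.
It fails at once if the lever flies back up (faster than 1.6 rad/s) (velocity of joint lever below -1.6 rad/s).
It fails at once if a bystander is pushed more than 30 mm or knocked over (distance of any of vial_b, vial_c, petri, lens, beaker, dish, reagent from where it was at the start of the episode above 0.03 m or angle between any of vial_b, vial_c, beaker, reagent's own z axis and vertical above 0.8 rad).
It also fails if it takes over 64 s, if anything falls off the work surface, if the arm or the gripper's body presses on something with over 40 N, if the wrist force passes 120 N, or if a joint passes its speed limit or range.

## Working session

There is one attempt and no reset: what is moved stays moved. The work goes in short steps, Python scripts to look and compute and a tool call to move; the robot and the scene stay as the last step left them, time stands still between calls to the robot, and variables do not carry over. Pictures are saved under pics/ and viewed, at most 10 in all, crops included, and the job is handed in when it is done.

Besides the shell and the picture viewer there is one more tool, called by a JSON object that holds its "api" and its "payload", one argument or row to a line. send_rows: Moves the arm, as the interface text tells. Shift numbers are shares of 800 mm and turn numbers shares of 90 degrees, none past 1 either way. Its arguments: {"type":"object","properties":{"deltas":{"type":"array","items":{"type":"array"}},"gripper":{"type":"number"}},"required":["deltas"]}

```bash
ls -la; mkdir -p pics
python3 - <<'E'
from plant import ctrl
import cv2
print(ctrl.get_obs())
print([a for a in dir(ctrl) if a[0]!='_'])
for n in("side","top","wrist"):
    s=ctrl.snapshot(n); cv2.imwrite(f"pics/{n}0.png",s["color"][:,:,::-1]); print(n,{k:v for k,v in s.items() if k!="color"})
a=cv2.imread("pics/side0.png");b=cv2.imread("pics/top0.png");
cv2.imwrite("pics/st0.png",cv2.resize(cv2.vconcat([a,b]),None,fx=.78,fy=.78))
E
```

```text
total 12
drwxr-xr-x  3 agent agent 4096 Dec  1 04:13 .
drwxr-xr-x 23 root  root  4096 Dec  1 04:13 ..
drwxr-xr-x  2 agent agent 4096 Dec  1 04:13 pics
{'clock': 0.0, 'joint_pos': array([ 8.64647795e+01,  2.05915723e+01,  6.35435624e-01, -1.85821589e-02,
       -7.01352256e+01, -1.65084087e+01]), 'qvel': array([ 0.10927279, -0.0424903 , -0.04624638,  0.00971256, -0.02863957,
       -0.00579973]), 'tau': array([ 2.01142997e-03, -5.82726932e+01,  2.93052131e+01,  6.99669465e+00,
        7.07954750e-03, -1.52750772e-04]), 'tool_pos': array([0.23122469, 0.63377665, 0.29123851]), 'orientation': array([ 1.79907440e+02, -9.21500971e-03, -2.00499499e+01]), 'force': array([-0.06622347, -0.37240223, -0.43193467]), 'moment': array([0.01054733, 0.013051  , 0.00482982]), 'gripper_force': 0.0, 'opening': 0.08725881285263501}
['PlanningError', 'boxes_of', 'close_job', 'cut_out', 'get_obs', 'snapshot']
side {'vertical_fov': 57.033388801584195, 'cx': 256.0851080682671, 'cy': 193.30513959658666, 'rvec': array([ 2.10384012, -0.71170384,  0.34076505]), 'tvec': array([-0.43395816,  0.32714098,  0.94011774]), 'shot': 1}
top {'vertical_fov': 56.05121585745358, 'cx': 256.7978823648597, 'cy': 191.61235764522422, 'rvec': array([ 2.11952273, -2.0846049 ,  0.2271577 ]), 'tvec': array([-0.03095645,  0.5549424 ,  1.09839593]), 'shot': 2}
wrist {'vertical_fov': 65.98181494614121, 'cx': 255.43807834872462, 'cy': 186.15613011235706, 'rvec': array([-1.685666  ,  2.40831391,  0.37428165]), 'tvec': array([ 0.67387828, -0.0385602 ,  0.39141771]), 'shot': 3}
```

View pics/side0.png

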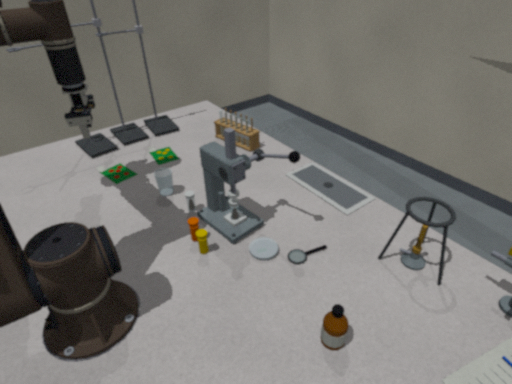

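View pics/top0.png

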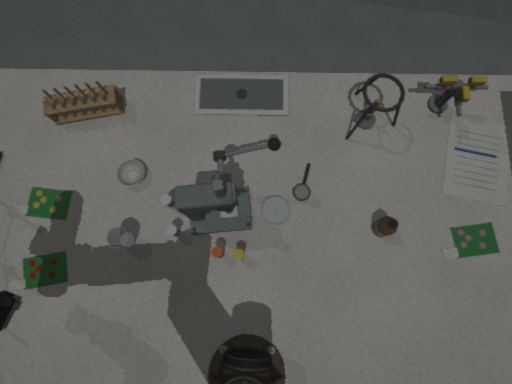

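Side view: press about (230,190), ball (294,157), orange and yellow look-alikes (194,228) and (202,240), white-capped bystander (190,200), beaker (164,182), Petri dish (264,248), lens (297,256). Top view: press (215,205), ball (274,144).

The moves can only turn the tool about its own z, but this vial under the head has to be gripped from the side. So I'll first test, up high, how the arm treats poses at the edge of its reach.

{"api": "send_rows", "payload": {
  "deltas": [
    [[0,0,-0.05],0],
    [[0,0,-0.1],0],
    [[0,0,-0.15],0],
    [[0,0,-0.2],0],
    [[0,0,-0.25],0]
  ],
  "gripper": 1
}}

```text
clock: 0.57
tool_pos: [0.2313, 0.6335, 0.4941]
orientation: [180.0, 0.0, -20.0]
force: [-0.5, 1.7, 1.1]
opening: 0.0876
gripper_force: 0.0
```

{"api": "send_rows", "payload": {
  "deltas": [
    [[0,0,-0.05],0],
    [[0,0,-0.1],0],
    [[0,0,-0.2],0],
    [[0,0,-0.4],0],
    [[0,0,-0.6],0]
  ]
}}

```text
clock: 0.98
tool_pos: [0.2314, 0.6329, 0.6934]
orientation: [-179.8, 0.0, -20.1]
force: [0.6, 1.8, 2.5]
opening: 0.0879
gripper_force: 0.0
```

{"api": "send_rows", "payload": {
  "deltas": [
    [[0,0,-0.05],0],
    [[0,0,-0.1],0],
    [[0,0,-0.2],0],
    [[0,0,-0.4],0],
    [[0,0,-0.6],0]
  ]
}}

```text
clock: 1.4
tool_pos: [0.207, 0.5688, 0.774]
orientation: [-178.5, -0.2, -20.1]
force: [0.3, -0.9, -0.2]
opening: 0.0877
gripper_force: 0.0
```

{"api": "send_rows", "payload": {
  "deltas": [
    [[0,0,-0.5],0],
    [[0,0,-0.5],0],
    [[0,0,-0.5],0],
    [[0,0,-0.5],0],
    [[0,0,-0.5],0]
  ]
}}

```text
clock: 1.82
tool_pos: [0.1779, 0.4936, 0.828]
orientation: [-177.3, -0.5, -20.0]
force: [-0.1, -0.5, 1.0]
opening: 0.0876
gripper_force: 0.0
```

Run:
```python
from plant import ctrl
import numpy as np
np.set_printoptions(precision=3,suppress=True)
o=ctrl.get_obs()
for k in("clock","joint_pos","qvel","tool_pos","orientation"):print(k,o[k])
```

```text
clock 1.8167
joint_pos [  92.58    19.125   71.681    2.378 -140.254  -20.753]
qvel [ 7.321 -8.783 -0.363  1.008 -9.78  -6.063]
tool_pos [0.178 0.494 0.828]
orientation [-177.313   -0.528  -20.044]
```

{"api": "send_rows", "payload": {
  "deltas": [
    [[0,0,0.02],0],
    [[0,0,0.05],0],
    [[0,0,0.1],0],
    [[0,0,0.15],0],
    [[0,0,0.2],0]
  ]
}}

```text
clock: 2.23
tool_pos: [0.182, 0.501, 0.6646]
orientation: [-177.4, -0.5, -20.0]
force: [-0.4, 1.2, 1.5]
opening: 0.0877
gripper_force: 0.0
```

Run:
```python
from plant import ctrl
import numpy as np
np.set_printoptions(precision=3,suppress=True)
o=ctrl.get_obs()
for k in("clock","joint_pos","qvel","tool_pos","orientation"):print(k,o[k])
```

```text
clock 2.2333
joint_pos [  92.048    5.184   27.219    1.566 -109.825  -21.514]
qvel [ -1.566 -20.818 -92.939  -0.822  71.189  -0.558]
tool_pos [0.182 0.501 0.665]
orientation [-177.404   -0.538  -20.038]
```

```bash
cat > h.py <<'E'
import numpy as np, cv2
from plant import ctrl
from scipy.spatial.transform import Rotation as Ro
np.set_printoptions(precision=4,suppress=True)
def cam(s):
    f=192/np.tan(np.radians(s["vertical_fov"]/2))
    return np.array([[f,0,s["cx"]],[0,f,s["cy"]],[0,0,1]]),cv2.Rodrigues(s["rvec"])[0],np.array(s["tvec"])
def P(s):
    K,R,t=cam(s); return K@np.c_[R,t]
def tri(v): # [(snap,(u,v)),...] -> point, rms px
    A=[];
    for s,p in v:
        M=P(s); A+= [p[0]*M[2]-M[0],p[1]*M[2]-M[1]]
    X=np.linalg.svd(np.array(A))[2][-1]; X=X[:3]/X[3]
    e=[np.linalg.norm(proj(s,X)-p) for s,p in v]
    return X,np.array(e)
def proj(s,X):
    q=P(s)@np.r_[X,1]; return q[:2]/q[2]
def onz(s,p,z):
    K,R,t=cam(s); d=R.T@np.linalg.solve(K,[p[0],p[1],1]); c=-R.T@t
    return c+d*(z-c[2])/d[2]
def px(d): return np.array(d["xy"])*[512,384]
def Rt(o): return Ro.from_euler("xyz",o["orientation"],degrees=True).as_matrix()
E
python3 - <<'E'
from h import *
S=ctrl.snapshot("side");T=ctrl.snapshot("top")
for n in("lever_knob","ram_pad","lever_pivot","vial_mid","press","nest","petri","lens","beaker","dish","reagent"):
    r={}
    for k,s in(("s",S),("t",T)):
        try: r[k]=[(px(d),round(d["conf"],2)) for d in ctrl.boxes_of(s,n)[:5]]
        except Exception as e: r[k]=repr(e)[:80]
    print(n,r)
    try: print("   ",*tri([(S,r["s"][0][0]),(T,r["t"][0][0])]))
    except Exception: pass
E
```

```text
lever_knob {'s': [(array([272.7936, 155.4816]), 0.77)], 't': [(array([248.6784, 150.4128]), 0.57), (array([167.4752, 200.2176]), 0.29)]}
    [0.6186 0.0023 0.2692] [1.3201 1.4308]
ram_pad {'s': [(array([230.4   , 147.1104]), 0.67), (array([166.5024, 181.2864]), 0.34)], 't': [(array([216.7808, 187.008 ]), 0.52)]}
    [0.5119 0.0785 0.3007] [0.073  0.0825]
lever_pivot {'s': [(array([227.4816, 180.288 ]), 0.83), (array([229.376 , 148.3008]), 0.48)], 't': [(array([220.9792, 202.4064]), 0.8)]}
    [0.4933 0.0786 0.1887] [0.1798 0.1921]
vial_mid {'s': [(array([203.3152, 244.1856]), 0.75), (array([192.   , 230.208]), 0.73), (array([232.6016, 207.7056]), 0.67), (array([301.312 , 251.4816]), 0.28)], 't': []}
press {'s': [(array([226.4064, 180.5184]), 0.64)], 't': [(array([218.9824, 199.296 ]), 0.61)]}
    [0.4996 0.0871 0.182 ] [1.5995 1.7106]
nest {'s': [(array([229.9904, 183.5904]), 0.77), (array([230.8096, 206.208 ]), 0.21)], 't': [(array([218.6752, 201.1008]), 0.97)]}
    [0.5036 0.0867 0.1665] [0.6328 0.6753]
petri {'s': [(array([261.2224, 253.0176]), 0.97)], 't': [(array([274.1248, 209.7024]), 0.91), (array([165.4784, 201.984 ]), 0.18)]}
    [ 0.5077 -0.0795 -0.0155] [1.0747 0.9781]
lens {'s': [(array([297.8816, 253.5168]), 0.52)], 't': [(array([306.5856, 189.5808]), 0.64)]}
    [ 0.5688 -0.1842  0.029 ] [1.314  1.1548]
beaker {'s': [(array([169.0112, 183.0912]), 0.8)], 't': [(array([116.8896, 237.312 ]), 0.9)]}
    [0.4156 0.4257 0.0224] [3.0072 3.5204]
dish {'s': [(array([165.2224, 183.7056]), 0.38)], 't': [(array([129.0752, 170.8032]), 0.72), (array([116.1216, 239.0016]), 0.24)]}
    [0.5294 0.4384 0.0147] [26.7774 31.0578]
reagent {'s': [(array([335.104 , 327.5136]), 0.86), (array([232.2944, 205.7856]), 0.64)], 't': [(array([385.0752, 225.9072]), 0.9), (array([120.9856, 236.3904]), 0.29)]}
    [ 0.4543 -0.432   0.0492] [0.6283 0.4549]
```

Run:
```python
from h import *
S=ctrl.snapshot("side")["color"][:,:,::-1];T=ctrl.snapshot("top")["color"][:,:,::-1]
a=cv2.resize(S[120:270,170:310],None,fx=4,fy=4,interpolation=cv2.INTER_CUBIC)[:,:400*2]
a=cv2.resize(S[120:260,180:310],(390*1,420),interpolation=cv2.INTER_CUBIC)
b=cv2.resize(T[125:265,155:285],(390,420),interpolation=cv2.INTER_CUBIC)
c=cv2.hconcat([a,b]); c=np.clip(c.astype(float)*1.5,0,255); cv2.imwrite("pics/crop1.png",c)
```

```text
[ WARN:0@1.054] global loadsave.cpp:1063 imwrite_ Unsupported depth image for selected encoder is fallbacked to CV_8U.
```

View pics/crop1.png

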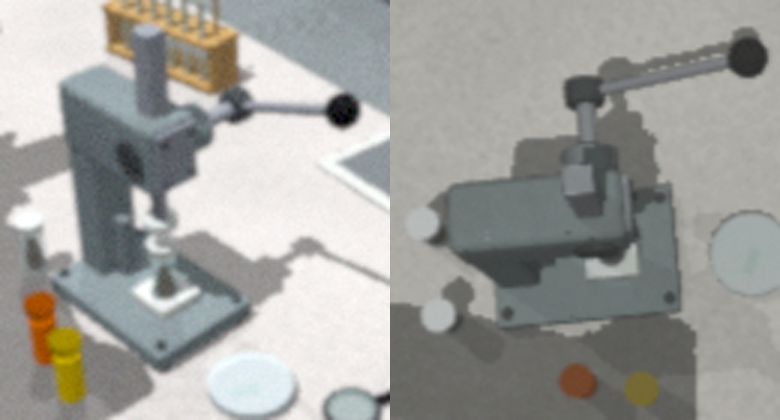

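Crop: left (side ×3) shows the ball (343,110), hub (238,105), and the vial with the dark cone in the white nest (163,265). Behind the column is a white-capped bystander (27,230), with the orange (42,330) and yellow (66,365) look-alikes next to it. Right (top ×3) shows the ball (748,57), hub (585,90), and the base corners (668,186), (678,310) and (498,326). The target is the clear, white-capped vial in the nest.

Run:
```python
from h import *
from scipy.optimize import least_squares
S=ctrl.snapshot("side");T=ctrl.snapshot("top")
k=(-.1503,-.115,.2899)
obs=[(S,(294.3,156.7),k),(T,(274.3,144),k),(S,(259.3,155),(0,-.115,.235)),(T,(220,155),(0,-.115,.235)),
(T,(247.7,187),(-.07,-.07,.03)),(T,(251,228.3),(-.07,.07,.03)),(T,(191,233.7),(.13,.07,.03)),
(S,(198.3,211.7),(.13,.07,.03)),(S,(233.3,240),(-.07,.07,.03)),(S,(262.7,221),(-.07,-.07,.03)),(S,(235,210),(0,0,.07))]
def W(p,q):
    c,s=np.cos(p[2]),np.sin(p[2]); return np.array([p[0]+c*q[0]-s*q[1],p[1]+s*q[0]+c*q[1],q[2]])
f=lambda p:np.concatenate([proj(s,W(p,q))-u for s,u,q in obs])
r=least_squares(f,[.5,.05,1.6],loss="soft_l1"); print(r.x[:2],np.degrees(r.x[2])); print(f(r.x).reshape(-1,2))
print("knob",W(r.x,k),tri([(S,obs[0][1]),(T,obs[1][1])]),"hub",W(r.x,obs[2][2]),tri([(S,obs[2][1]),(T,obs[3][1])]))
for n,u,z in(("petri",(274,209.7),.016),("lens",(303,192),.01),("vb",(166,200),.075),("vc",(171,230),.075),("beaker",(128,239),.095),("dish",(132,172),.03)): print(n,onz(T,u,z))
```

```text
[0.5039 0.0677] 96.29126743958145
[[-0.2977  0.0969]
 [ 0.5902 -0.2837]
 [-0.6639 -0.0959]
 [ 0.3404  0.3874]
 [ 0.9748 -1.0214]
 [ 1.4742 -0.3929]
 [-0.3255 -0.0289]
 [-2.3656 -0.6853]
 [-0.8197 -0.7839]
 [ 1.2308 -1.6466]
 [-0.6594 -0.0164]]
knob [ 0.6347 -0.0691  0.2899] (array([ 0.6352, -0.0682,  0.2892]), array([0.4149, 0.4383])) hub [0.6182 0.0803 0.235 ] (array([0.6206, 0.0812, 0.2331]), array([0.2375, 0.2663]))
petri [ 0.5052 -0.0793  0.016 ]
lens [ 0.5681 -0.1766  0.01  ]
vb [0.5205 0.2649 0.075 ]
vc [0.4259 0.2425 0.075 ]
beaker [0.3941 0.3664 0.095 ]
dish [0.623  0.3977 0.03  ]
```

Run:
```python
from h import *
S=ctrl.snapshot("side")
for u in((118,125),(153,120),(96,145),(127,132),(161,125),(119,173)): print(u,onz(S,u,0))
for X in((-.1,.9,0),(-.1,.9,.6),(-.1,.7,.6),(-.12,1.1,.6),(-.12,1.1,.0)): print(X,proj(S,np.array(X)))
o=ctrl.get_obs(); print(o["tool_pos"],o["joint_pos"])
s=ctrl.snapshot("wrist"); cv2.imwrite("pics/w1.png",s["color"][:,:,::-1])
```

```text
(118, 125) [0.4656 1.1361 0.    ]
(153, 120) [0.6406 1.0769 0.    ]
(96, 145) [0.3017 0.9787 0.    ]
(127, 132) [0.4731 1.0223 0.    ]
(161, 125) [0.6479 0.9891 0.    ]
(119, 173) [0.3022 0.6573 0.    ]
(-0.1, 0.9, 0) [  4.2339 180.6705]
(-0.1, 0.9, 0.6) [-77.7604  24.5252]
(-0.1, 0.7, 0.6) [-78.8758  35.2544]
(-0.12, 1.1, 0.6) [-83.9591  16.7266]
(-0.12, 1.1, 0.0) [ -6.7912 162.7968]
[0.1824 0.5023 0.6664] [  92.0179    5.4276   27.7177    1.6068 -110.1308  -21.4783]
```

View pics/w1.png

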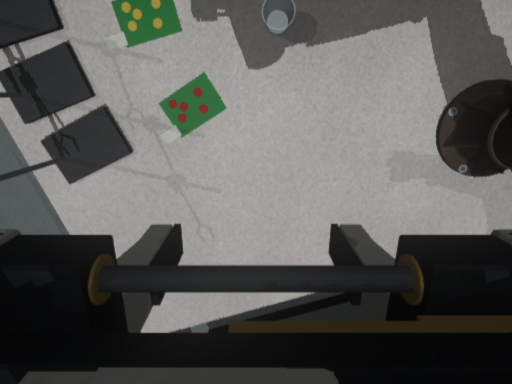

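Wrist view: bench below, empty along the planned stretch direction (towards image left and bottom). Stand trays are at (45,80)–(85,145), and the robot base is at (490,140). I'll turn and swing to azimuth 96°, then reach outward past the limit to tip the tool up.

{"api": "send_rows", "payload": {
  "deltas": [
    [[-0.05,0,0],0.07],
    [[-0.1,0,0],0.14],
    [[-0.15,0,0],0.21],
    [[-0.2,0,0],0.28],
    [[-0.25,0,0],0.35]
  ]
}}

```text
clock: 4.15
tool_pos: [-0.0071, 0.5709, 0.6647]
orientation: [-177.5, 0.9, -51.9]
force: [0.4, 1.1, 0.2]
opening: 0.0872
gripper_force: 0.0
```

```bash
cat > o.py <<'E'
from h import *
o=ctrl.get_obs()
print(o["clock"],o["joint_pos"],o["tool_pos"],o["orientation"]); R=Rt(o); print(R)
z=R[:,2]; print("tool z az",np.degrees(np.arctan2(z[1],z[0])),"el",np.degrees(np.arcsin(z[2])))
open("log.txt","a").write(repr([o["joint_pos"].tolist(),o["tool_pos"].tolist(),R.tolist()])+"\n")
E
python3 o.py
```

```text
4.15 [ 111.5785    9.5447   32.0702    2.2964 -110.9488  -72.6017] [-0.0071  0.5709  0.6647] [-177.4993    0.8849  -51.8545]
[[ 0.6176 -0.7861  0.0248]
 [-0.7864 -0.6165  0.0391]
 [-0.0154 -0.0436 -0.9989]]
tool z az 57.619508725462744 el -87.34749753440887
```

{"api": "send_rows", "payload": {
  "deltas": [
    [[-0.85,-0.53,0],0.3],
    [[-0.85,-0.53,0],0.3],
    [[-0.85,-0.53,0],0.3],
    [[-0.85,-0.53,0],0.3],
    [[-0.85,-0.53,0],0.36]
  ]
}}

```text
clock: 4.57
tool_pos: [-0.0272, 0.7558, 0.6585]
orientation: [-178.0, 2.4, -84.1]
force: [19.1, 17.2, 53.2]
opening: 0.0876
gripper_force: 0.0
```

```bash
python3 o.py
```

```text
4.5667 [ 107.7673   35.5104   71.7529    2.9307 -124.2792 -100.238 ] [-0.0272  0.7558  0.6585] [-178.0278    2.3858  -84.122 ]
[[ 0.1023 -0.9943  0.03  ]
 [-0.9939 -0.1009  0.0449]
 [-0.0416 -0.0344 -0.9985]]
tool z az 56.28056722885249 el -86.90496542757468
```

{"api": "send_rows", "payload": {
  "deltas": [
    [[-0.02,0,0],0],
    [[-0.05,0,0],0],
    [[-0.08,0,0],0],
    [[-0.12,0,0],0],
    [[-0.16,0,0],0]
  ]
}}

```text
clock: 4.98
tool_pos: [-0.0362, 0.8061, 0.6213]
orientation: [-177.8, 4.7, -83.8]
force: [-0.1, 0.4, 0.6]
opening: 0.0875
gripper_force: 0.0
```

```bash
python3 o.py
```

```text
4.9833 [ 107.5143   38.562    71.7121    3.4852 -118.9105  -99.6238] [-0.0362  0.8061  0.6213] [-177.8324    4.7111  -83.8185]
[[ 0.1073 -0.9938  0.0288]
 [-0.9908 -0.1045  0.0857]
 [-0.0821 -0.0377 -0.9959]]
tool z az 71.43896626443245 el -84.81512454462379
```

{"api": "send_rows", "payload": {
  "deltas": [
    [[-0.05,0,-0.05],0],
    [[-0.1,0,-0.1],0],
    [[-0.2,0,-0.2],0],
    [[-0.3,0,-0.3],0],
    [[-0.4,0,-0.4],0]
  ]
}}

```text
clock: 5.4
tool_pos: [-0.0459, 0.7976, 0.6414]
orientation: [-177.5, 6.5, -83.7]
force: [0.1, -0.3, 0.2]
opening: 0.0878
gripper_force: 0.0
```

```bash
python3 o.py
```

```text
5.4 [ 108.7107   37.3003   71.7109    4.4219 -118.537  -100.2873] [-0.0459  0.7976  0.6414] [-177.456     6.5     -83.7448]
[[ 0.1083 -0.9936  0.0318]
 [-0.9877 -0.1039  0.1173]
 [-0.1132 -0.0441 -0.9926]]
tool z az 74.82623172643525 el -83.02189498179101
```

```bash
cat > fk.py <<'E'
from h import *
from scipy.optimize import least_squares
E=lambda a,d:Ro.from_euler(a,d,degrees=True).as_matrix()
V=np.array
def fk(q,p,s4=1,s6=1):
    h,a1,b1,L2,a3,L3,w,d6,wx=p[:9]
    R=E("z",q[0]); x=R@V([a1,b1,h]); R=R@E("y",q[1]); x=x+R@V([0,0,L2])
    R=R@E("y",90-q[2]); x=x+R@V([a3,0,L3]); R=R@E("z",s4*q[3]); R=R@E("y",-q[4]); x=x+R@V([wx,w,0])
    R=R@E("z",s6*q[5]); x=x+R@V([0,0,d6]); return x,R
def data():
    D=[eval(l) for l in open("log.txt")]
    D+=[[[86.465,20.546,.682,0,-70.136,-16.507],[.231,.634,.292],E("xyz",[180,0,-20.03]).tolist()],
     [[92.58,19.125,71.681,2.378,-140.254,-20.753],[.178,.494,.828],E("xyz",[-177.313,-.528,-20.044]).tolist()],
     [[92.018,5.428,27.718,1.607,-110.13,-21.478],[.1824,.5023,.6664],E("xyz",[-177.404,-.538,-20.038]).tolist()]]
    return D
def fit(s4=1,s6=1):
    D=data(); R0=None
    x0=V([.3,0,-.19,.4,0,.4,0,.2,0])
    f=lambda p:np.r_[np.concatenate([fk(q,p,s4,s6)[0]-x for q,x,_ in D])*1000,.03*(p-x0)*1000*.1]
    return least_squares(f,x0),D
if __name__=="__main__":
    for s4 in(1,-1):
      for s6 in (1,-1):
        r,D=fit(s4,s6); e=r.fun[:3*len(D)]
        print(s4,s6,r.x,"mm rms",np.sqrt(np.mean(e**2)))
        for q,x,R in D: print("  ",Ro.from_matrix(fk(q,r.x,s4,s6)[1].T@V(R)).as_rotvec(True))
E
python3 fk.py
```

```text
1 1 [-0.0191  0.1784 -0.7091  0.6227  0.0182  0.4607  0.507   0.0995  0.1752] mm rms 4.904949952607467
   [ 3.1608  3.1608 56.8189]
   [  4.0587   4.0587 113.7011]
   [  5.0947   5.0947 112.4983]
   [  6.5301   6.5301 114.6028]
   [ -0.      0.    -56.998]
   [  2.2058   2.2057 -44.826 ]
   [  2.2033   2.1284 -45.9428]
1 -1 [-0.0191  0.1784 -0.7091  0.6227  0.0182  0.4607  0.507   0.0995  0.1752] mm rms 4.904949952607467
   [  4.2053  -2.1986 -88.3123]
   [  3.0431  -4.3846 -86.6409]
   [  3.892   -5.4813 -86.5384]
   [  4.8644  -7.0218 -85.6266]
   [ -0.      0.    -90.012]
   [  3.053    1.375  -86.3208]
   [  3.0514   1.2659 -88.8875]
-1 1 [ 0.1978 -0.0058 -0.0096  0.6012  0.0001  0.4637 -0.1821  0.311  -0.0057] mm rms 0.10589212033182459
   [ 0.      0.     55.2035]
   [  0.       0.     110.4759]
   [  0.      -0.     109.2476]
   [  0.       0.     110.5747]
   [ -0.      0.    -56.998]
   [  0.0001  -0.     -48.4944]
   [  0.0109  -0.0641 -47.0584]
-1 -1 [ 0.1978 -0.0058 -0.0096  0.6012  0.0001  0.4637 -0.1821  0.311  -0.0057] mm rms 0.10589212033182459
   [  0.  -0. -90.]
   [ -0.  -0. -90.]
   [ -0.  -0. -90.]
   [  0.  -0. -90.]
   [ -0.      0.    -90.012]
   [  0.0001  -0.0001 -90.0004]
   [ -0.0143  -0.0687 -90.0143]
```

{"api": "send_rows", "payload": {
  "deltas": [
    [[-0.05,0,0],0],
    [[-0.2,0,0],0],
    [[-0.5,0,0],0],
    [[-1,0,0],0],
    [[-1,0,0],0]
  ]
}}

```text
clock: 5.82
tool_pos: [-0.0592, 0.8742, 0.5652]
orientation: [-177.1, 8.0, -83.7]
force: [-0.2, 0.3, -0.1]
opening: 0.0876
gripper_force: 0.0
```

{"api": "send_rows", "payload": {
  "deltas": [
    [[-0.05,0,0],0],
    [[-0.1,0,0],0],
    [[-0.15,0,0],0],
    [[-0.2,0,0],0],
    [[-0.25,0,0],0]
  ]
}}

```text
clock: 6.23
tool_pos: [-0.0668, 0.9182, 0.5251]
orientation: [-176.8, 10.1, -83.6]
force: [-0.5, -0.8, 0.8]
opening: 0.0875
gripper_force: 0.0
```

{"api": "send_rows", "payload": {
  "deltas": [
    [[-0.05,0,0],0],
    [[-0.05,0,0],0],
    [[-0.05,0,0],0],
    [[-0.05,0,0],0],
    [[-0.05,0,0],0]
  ]
}}

```text
clock: 6.65
tool_pos: [-0.069, 0.9329, 0.5183]
orientation: [-176.5, 11.7, -83.5]
force: [0.3, -0.1, -0.5]
opening: 0.0876
gripper_force: 0.0
```

```bash
python3 o.py
```

```text
6.65 [ 107.9476   46.7959   71.7098    5.8687 -104.0861  -99.821 ] [-0.069   0.9329  0.5183] [-176.5384   11.6575  -83.4893]
[[ 0.1111 -0.9931  0.0371]
 [-0.9731 -0.1011  0.2072]
 [-0.2021 -0.0591 -0.9776]]
tool z az 79.8447195214454 el -77.84617277960078
```

{"api": "send_rows", "payload": {
  "deltas": [
    [[-1,0,0],-1],
    [[-1,0,0],-1],
    [[-1,0,0],-1],
    [[-1,0,0],-1],
    [[-1,0,0],-1]
  ]
}}

```text
clock: 7.07
tool_pos: [-0.0814, 1.0028, 0.4799]
orientation: [-165.8, 12.8, -45.9]
force: [0.2, -0.8, 0.6]
opening: 0.0881
gripper_force: 0.0
```

```bash
python3 o.py
```

```text
7.0667 [107.8202  50.2579  71.6776   7.2154 -93.6862 -63.7535] [-0.0814  1.0028  0.4799] [-165.7644   12.8208  -45.9149]
[[ 0.6784 -0.7342  0.027 ]
 [-0.7004 -0.6352  0.3256]
 [-0.2219 -0.2398 -0.9451]]
tool z az 85.26012388547184 el -70.9312233129934
```

{"api": "send_rows", "payload": {
  "deltas": [
    [[-0.73,-0.53,-0.3],1],
    [[-0.73,-0.53,-0.3],1],
    [[-0.73,-0.53,-0.3],1],
    [[-0.73,-0.53,-0.3],1],
    [[-0.73,-0.53,-0.3],1]
  ]
}}

```text
clock: 7.48
tool_pos: [-0.0918, 1.0287, 0.5158]
orientation: [-174.3, 26.1, -82.7]
force: [-0.1, 0.9, -0.1]
opening: 0.0878
gripper_force: 0.0
```

{"api": "send_rows", "payload": {
  "deltas": [
    [[-0.9,0,-0.2],-1],
    [[-0.9,0,-0.2],-1],
    [[-0.9,0,-0.2],-1],
    [[-0.9,0,-0.2],-1],
    [[-0.9,0,-0.2],-1]
  ]
}}

```text
clock: 7.9
tool_pos: [-0.1041, 1.0544, 0.5517]
orientation: [-154.0, 23.1, -41.8]
force: [0.6, -0.3, -0.7]
opening: 0.0877
gripper_force: 0.0
```

```bash
python3 o.py
```

```text
7.9 [109.5282  49.0582  71.6982  12.588  -80.7245 -65.2389] [-0.1041  1.0544  0.5517] [-154.0417   23.1145  -41.8433]
[[ 0.6852 -0.7278  0.0291]
 [-0.6135 -0.5552  0.5615]
 [-0.3926 -0.4026 -0.8269]]
tool z az 87.03855759973895 el -55.785059188918225
```

{"api": "send_rows", "payload": {
  "deltas": [
    [[-0.8,-0.6,0],1],
    [[-0.8,-0.6,0],1],
    [[-0.8,-0.6,0],1],
    [[-0.8,-0.6,0],1],
    [[-0.8,-0.6,0],1]
  ]
}}

```text
clock: 8.32
tool_pos: [-0.1111, 1.0906, 0.5735]
orientation: [-171.3, 41.1, -80.6]
force: [0.4, -0.7, -0.7]
opening: 0.0874
gripper_force: 0.0
```

{"api": "send_rows", "payload": {
  "deltas": [
    [[-1,0,0],-1],
    [[-1,0,0],-1],
    [[-1,0,0],-1],
    [[-1,0,0],-1],
    [[-1,0,0],-1]
  ]
}}

```text
clock: 8.73
tool_pos: [-0.1225, 1.1123, 0.6134]
orientation: [-140.5, 32.3, -35.0]
force: [0.1, -0.1, -0.1]
opening: 0.0874
gripper_force: 0.0
```

```bash
python3 o.py
```

```text
8.7333 [110.3627  49.7361  71.6962  18.4087 -66.0334 -67.6111] [-0.1225  1.1123  0.6134] [-140.5278   32.338   -35.0182]
[[ 0.692  -0.7215  0.0266]
 [-0.4848 -0.4371  0.7576]
 [-0.5349 -0.5371 -0.6522]]
tool z az 87.98720096776124 el -40.7085939610353
```

{"api": "send_rows", "payload": {
  "deltas": [
    [[-0.7,-0.7,0],1],
    [[-0.7,-0.7,0],1],
    [[-0.7,-0.7,0],1],
    [[-0.7,-0.7,0],1],
    [[-0.7,-0.7,0],1]
  ]
}}

```text
clock: 9.15
tool_pos: [-0.105, 1.1207, 0.6717]
orientation: [-166.5, 55.5, -76.6]
force: [0.5, -0.3, 1.1]
opening: 0.0877
gripper_force: 0.0
```

{"api": "send_rows", "payload": {
  "deltas": [
    [[-0.98,-0.16,0],-1],
    [[-0.98,-0.16,0],-1],
    [[-0.98,-0.16,0],-1],
    [[-0.98,-0.16,0],-1],
    [[-0.98,-0.16,0],-1]
  ]
}}

```text
clock: 9.57
tool_pos: [-0.0915, 1.1146, 0.7406]
orientation: [-125.1, 39.2, -25.8]
force: [0.2, 0.0, -0.1]
opening: 0.0877
gripper_force: 0.0
```

```bash
python3 o.py
```

```text
9.5667 [109.0031  46.3251  71.7072  22.6906 -55.5937 -67.8209] [-0.0915  1.1146  0.7406] [-125.0934   39.2034  -25.7676]
[[ 0.6979 -0.7157  0.0284]
 [-0.3369 -0.2929  0.8948]
 [-0.6321 -0.634  -0.4455]]
tool z az 88.17935711627116 el -26.45547936949296
```

{"api": "send_rows", "payload": {
  "deltas": [
    [[-0.68,-0.68,0.25],1],
    [[-0.68,-0.68,0.25],1],
    [[-0.68,-0.68,0.25],1],
    [[-0.68,-0.68,0.25],1],
    [[-0.68,-0.68,0.25],1]
  ]
}}

```text
clock: 9.98
tool_pos: [-0.0794, 1.1252, 0.7851]
orientation: [-156.1, 68.6, -67.3]
force: [0.7, -0.1, 0.0]
opening: 0.0877
gripper_force: 0.0
```

{"api": "send_rows", "payload": {
  "deltas": [
    [[-0.95,-0.16,0.25],-1],
    [[-0.95,-0.16,0.25],-1],
    [[-0.95,-0.16,0.25],-1],
    [[-0.95,-0.16,0.25],-1],
    [[-0.95,-0.16,0.25],-1]
  ]
}}

```text
clock: 10.4
tool_pos: [-0.0684, 1.1195, 0.8423]
orientation: [-107.6, 43.3, -14.5]
force: [0.4, -0.2, 0.0]
opening: 0.0875
gripper_force: 0.0
```

{"api": "send_rows", "payload": {
  "deltas": [
    [[-0.68,-0.68,0.25],1],
    [[-0.68,-0.68,0.25],1],
    [[-0.68,-0.68,0.25],1],
    [[-0.68,-0.68,0.25],1],
    [[-0.68,-0.68,0.25],1]
  ]
}}

```text
clock: 10.82
tool_pos: [-0.061, 1.0993, 0.9085]
orientation: [-125.4, 79.0, -38.1]
force: [-0.5, -0.1, 0.2]
opening: 0.0874
gripper_force: 0.0
```

```bash
python3 o.py
```

```text
10.8167 [ 107.349    43.7921   71.7056   33.2469  -39.6123 -110.1645] [-0.061   1.0993  0.9085] [-125.3874   78.9953  -38.1299]
[[ 0.1502 -0.9871  0.0562]
 [-0.1179  0.0386  0.9923]
 [-0.9816 -0.1556 -0.1105]]
tool z az 86.75693060515806 el -6.346709140369786
```

```bash
cat > ik.py <<'E'
from fk import *
LO=V([-176.03,-82.01,-58.28,-173.87,-174.79,-173.66]);HI=V([176.03,121.73,71.71,95.51,-.11,173.66])
PAR=fit(-1,-1)[0].x
def FK(q):
    x,R=fk(q,PAR,-1,-1); return x,R@E("z",-90)
def IK(q0,x,R):
    def f(q):
        a,B=FK(q); return np.r_[(a-x)*10,Ro.from_matrix(B.T@R).as_rotvec()*3,1e-4*(q-q0)]
    r=least_squares(f,np.clip(q0,LO+.01,HI-.01),bounds=(LO,HI)); a,B=FK(r.x)
    return r.x,np.linalg.norm(a-x)*1000,np.degrees(np.linalg.norm(Ro.from_matrix(B.T@R).as_rotvec()))
def path(q,x,R,wps,n=25):
    for (X,turn) in wps:
        X=V(X); mx=0
        for i in range(1,n+1):
            q2,ep,eo=IK(q,x+(X-x)*i/n,R@E("z",turn*i/n)); mx=max(mx,np.abs(q2-q).max()); q=q2
            if ep>3 or eo>1: print("  miss",i,ep,eo,q); break
        R=R@E("z",turn); x=X
        print(X,turn,"q",q.round(1),"maxstep",mx.round(1),"err",round(ep,2),round(eo,2))
    return q
E
python3 - <<'E'
from ik import *
o=ctrl.get_obs();q=o["joint_pos"];R=Rt(o);x=o["tool_pos"]
print(PAR, FK(q)[0]-x, np.degrees(np.arctan2(R[2,1],R[2,0])))
lev=lambda t:V([.6182,.0803,.235])+.160*(np.cos(.35-t)*V([.1096,-.994,0])+np.sin(.35-t)*V([0,0,1]))
z=R[:,2]
N=V([.504,.068,0])
for t0 in(-9,-9+180,-189):
  print("turn",t0)
  w=[((0,.8,.75),t0),((.3,.5,.7),0),((.45,-.1,.65),0),(lev(0)-.15*z,0),(lev(0)-.047*z,0),(lev(.56)-.047*z,0),(lev(1.13)-.047*z,0),(lev(0)-.047*z,0),(lev(0)-.15*z,0),
   (N+V([0,0,.08])-.16*z,0),(N+V([0,0,.08])-.047*z,0),(N+V([0,0,.1])-.047*z,0),(N+V([0,0,.1])-.18*z,0),(N+V([0,-.15,.25])-.047*z,0)]
  qq=path(q,x,R,w); print("+90"); 
  R2=R@E("z",t0); X=N+V([0,-.15,.25])-.047*z
  path(qq,X,R2,[(X,90)]);path(qq,X,R2,[(X,-90)])
E
```

```text
[ 0.1993 -0.0004 -0.0008  0.6014  0.0003  0.4636 -0.191   0.3125 -0.0003] [-0.  0. -0.] -170.99134161539646
turn -9
  miss 10 3.0965764377767893 1.4442624968884903 [  93.191    18.1451    9.6882   95.4631   -6.558  -173.66  ]
[0.   0.8  0.75] -9 q [  93.2   18.1    9.7   95.5   -6.6 -173.7] maxstep 17.4 err 3.1 1.44
  miss 1 18.973749188308467 9.636624961748026 [  89.4192   -0.9551  -17.26     95.51     -3.6432 -168.3335]
[0.3 0.5 0.7] 0 q [  89.4   -1.   -17.3   95.5   -3.6 -168.3] maxstep 26.9 err 18.97 9.64
[ 0.45 -0.1   0.65] 0 q [ -43.5   10.2   20.3  -90.3 -130.7   10.1] maxstep 161.6 err 0.0 0.0
[ 0.6262 -0.2179  0.3064] 0 q [ -36.9   42.6   26.9  -72.9 -120.    40.2] maxstep 1.8 err 0.0 0.0
[ 0.632  -0.1157  0.2951] 0 q [ -30.5   39.    18.   -73.3 -112.6   43.9] maxstep 0.4 err 0.0 0.0
[ 0.6327 -0.1219  0.2068] 0 q [ -30.2   45.4   16.8  -70.6 -110.    51.6] maxstep 0.3 err 0.0 0.0
[ 0.628  -0.0794  0.1277] 0 q [ -27.3   50.    12.8  -69.9 -104.8   59.2] maxstep 0.3 err 0.0 0.0
[ 0.632  -0.1157  0.2951] 0 q [ -30.5   39.    18.   -73.3 -112.6   43.9] maxstep 0.7 err 0.0 0.0

[... 5393 characters left out ...]
 8.5 -19.7 -45.3 -53.1 173.7] maxstep 5.4 err 134.99 56.47
  miss 1 200.79736477045458 50.83864760899923 [ -31.8655   51.8718   31.3707  -75.8573 -129.4399  173.66  ]
[ 0.5014 -0.1286  0.2552] 0 q [ -31.9   51.9   31.4  -75.9 -129.4  173.7] maxstep 76.3 err 200.8 50.84
+90
  miss 1 153.80783942464268 39.56870108225877 [ -34.4802   37.8002   24.8319  -76.5906 -127.6205  173.66  ]
[ 0.5014 -0.1286  0.2552] 90 q [ -34.5   37.8   24.8  -76.6 -127.6  173.7] maxstep 14.1 err 153.81 39.57
  miss 1 179.53274093063396 42.639906892454796 [ -35.4055   42.1183   31.8004  -82.9145 -134.8998  173.66  ]
[ 0.5014 -0.1286  0.2552] -90 q [ -35.4   42.1   31.8  -82.9 -134.9  173.7] maxstep 9.8 err 179.53 42.64
```

Run:
```python
from ik import *
o=ctrl.get_obs();q=o["joint_pos"];R=Rt(o);x=o["tool_pos"]
for w in([((.05,.9,1.0),-9),((.2,.6,1.0),0),((.4,.2,.85),0),((.45,-.1,.6),0)],[((.1,.9,.95),-9),((.3,.6,.95),0),((.45,.2,.75),0),((.45,-.1,.6),0)],[((.1,.85,1.1),-9),((.3,.6,.95),0),((.5,-.1,.6),0)],[((.1,.8,1.0),0),((.3,.5,.9),0),((.5,-.1,.6),-9)]):
  print("---");path(q,x,R,w,20)
```

```text
---
[0.05 0.9  1.  ] -9 q [ 102.8   16.4   37.1   32.   -31.3 -101.9] maxstep 7.9 err 0.0 0.0
[0.2 0.6 1. ] 0 q [ 91.5 -10.5  17.8   8.2 -35.  -79.2] maxstep 2.5 err 0.0 0.0
[0.4  0.2  0.85] 0 q [ -17.    -9.1   23.8  -92.1 -105.   -14.4] maxstep 8.9 err 0.0 0.0
[ 0.45 -0.1   0.6 ] 0 q [ -42.    11.4   15.8  -85.4 -128.9   17.4] maxstep 2.3 err 0.0 0.0
---
[0.1  0.9  0.95] -9 q [  98.1   13.8   27.1   30.6  -22.7 -101.9] maxstep 10.1 err 0.0 0.0
[0.3  0.6  0.95] 0 q [ 71.6  -6.3  26.3 -23.  -41.6 -52.7] maxstep 3.6 err 0.0 0.0
[0.45 0.2  0.75] 0 q [ -13.1   -5.3   15.6  -87.5 -101.5   -2. ] maxstep 5.4 err 0.0 0.0
[ 0.45 -0.1   0.6 ] 0 q [ -42.    11.4   15.8  -85.4 -128.9   17.4] maxstep 2.1 err 0.0 0.0
---
[0.1  0.85 1.1 ] -9 q [101.   23.9  71.7  17.4 -55.2 -83.7] maxstep 5.3 err 2.03 0.38
[0.3  0.6  0.95] 0 q [ 71.6  -6.3  26.3 -23.  -41.6 -52.7] maxstep 6.8 err 0.0 0.0
[ 0.5 -0.1  0.6] 0 q [ -39.1   14.8   20.2  -86.1 -126.2   15.9] maxstep 9.4 err 0.0 0.0
---
[0.1 0.8 1. ] 0 q [ 100.2    5.6   24.3   29.   -28.4 -108.5] maxstep 12.1 err 0.0 0.0
[0.3 0.5 0.9] 0 q [ 60.6 -14.3  18.3 -37.4 -46.3 -50. ] maxstep 5.6 err 0.0 0.0
[ 0.5 -0.1  0.6] -9 q [ -39.1   14.8   20.2  -86.1 -126.2   15.9] maxstep 9.5 err 0.0 0.0
```

```bash
cat > plan.py <<'E'
from ik import *
def plan(wps,show=True):
    o=ctrl.get_obs();R=Rt(o);x=o["tool_pos"].copy()
    for X,turn in wps:
        d=R.T@(V(X)-x)/.8
        print("to",V(X).round(3),"total share",d.round(3),"turn",round(turn/90,3),"mm",round(np.linalg.norm(d)*800),"calls",np.linalg.norm(d)*800/208)
        x=V(X);R=R@E("z",turn)
    return x,R
E
python3 - <<'E'
from plan import *
plan([((.1,.9,.95),-9),((.3,.6,.95),0),((.45,.2,.75),0),((.5,-.1,.6),0),((.6262,-.2179,.3064),0)])
E
```

```text
to [0.1  0.9  0.95] total share [ 0.009 -0.216 -0.242] turn -0.1 mm 260 calls 1.2476535125608756
to [0.3  0.6  0.95] total share [ 0.122 -0.245 -0.358] turn 0.0 mm 361 calls 1.7334381132038408
to [0.45 0.2  0.75] total share [ 0.354 -0.111 -0.458] turn 0.0 mm 472 calls 2.2677839259751447
to [ 0.5 -0.1  0.6] total share [ 0.242 -0.009 -0.348] turn 0.0 mm 339 calls 1.6303677844051125
to [ 0.626 -0.218  0.306] total share [ 0.413 -0.04  -0.097] turn 0.0 mm 341 calls 1.6376372661424687
```

{"api": "send_rows", "payload": {
  "deltas": [
    [[0,-0.03,-0.035],-0.02],
    [[0,-0.065,-0.075],-0.04],
    [[0,-0.1,-0.115],-0.06],
    [[0,-0.135,-0.15],-0.08],
    [[0,-0.17,-0.19],-0.1]
  ]
}}

```text
clock: 11.23
tool_pos: [0.0476, 0.9645, 0.9408]
orientation: [-109.7, 70.4, -21.8]
force: [1.7, -0.0, 1.0]
opening: 0.0878
gripper_force: 0.0
```

{"api": "send_rows", "payload": {
  "deltas": [
    [[0,-0.035,-0.035],0],
    [[0.01,-0.06,-0.07],0],
    [[0.025,-0.09,-0.11],0],
    [[0.04,-0.12,-0.15],0],
    [[0.055,-0.15,-0.19],0]
  ]
}}

```text
clock: 11.65
tool_pos: [0.1657, 0.8061, 0.9543]
orientation: [-109.6, 70.5, -21.8]
force: [1.2, 0.2, 0.7]
opening: 0.0875
gripper_force: 0.0
```

```bash
python3 o.py
python3 - <<'E'
from plan import *
plan([((.3,.6,.95),0),((.45,.2,.75),0),((.5,-.1,.6),0),((.6262,-.2179,.3064),0)])
E
```

```text
11.65 [ 94.038    5.5683  22.684   17.5275 -24.6012 -88.4313] [0.1657 0.8061 0.9543] [-109.6127   70.5442  -21.7817]
[[ 0.3093 -0.9493  0.0556]
 [-0.1236  0.0179  0.9922]
 [-0.9429 -0.3138 -0.1118]]
tool z az 86.78996207327103 el -6.419197434386494
to [0.3  0.6  0.95] total share [ 0.089 -0.162 -0.246] turn 0.0 mm 246 calls 1.1828687630202153
to [0.45 0.2  0.75] total share [ 0.356 -0.109 -0.458] turn 0.0 mm 472 calls 2.2677839259751438
to [ 0.5 -0.1  0.6] total share [ 0.242 -0.007 -0.348] turn 0.0 mm 339 calls 1.630367784405112
to [ 0.626 -0.218  0.306] total share [ 0.413 -0.037 -0.096] turn 0.0 mm 341 calls 1.6376372661424683
```

{"api": "send_rows", "payload": {
  "deltas": [
    [[0.014,-0.026,-0.04],0],
    [[0.029,-0.052,-0.08],0],
    [[0.043,-0.078,-0.12],0],
    [[0.058,-0.104,-0.16],0],
    [[0.072,-0.13,-0.2],0]
  ]
}}

```text
clock: 12.07
tool_pos: [0.2715, 0.6381, 0.9516]
orientation: [-109.3, 70.5, -21.4]
force: [2.7, -0.3, 0.0]
opening: 0.0876
gripper_force: 0.0
```

{"api": "send_rows", "payload": {
  "deltas": [
    [[0.017,-0.03,-0.04],0],
    [[0.047,-0.04,-0.08],0],
    [[0.077,-0.05,-0.12],0],
    [[0.107,-0.058,-0.16],0],
    [[0.137,-0.067,-0.2],0]
  ]
}}

```text
clock: 12.48
tool_pos: [0.3446, 0.4687, 0.8846]
orientation: [-109.1, 70.3, -21.2]
force: [2.1, -0.7, -1.2]
opening: 0.0876
gripper_force: 0.0
```

{"api": "send_rows", "payload": {
  "deltas": [
    [[0.03,-0.009,-0.039],0],
    [[0.06,-0.018,-0.078],0],
    [[0.09,-0.027,-0.116],0],
    [[0.12,-0.037,-0.155],0],
    [[0.15,-0.046,-0.194],0]
  ]
}}

```text
clock: 12.9
tool_pos: [0.405, 0.3093, 0.8044]
orientation: [-109.5, 70.2, -21.7]
force: [1.7, 1.2, -0.8]
opening: 0.0878
gripper_force: 0.0
```

```bash
python3 o.py
python3 - <<'E'
from plan import *
o=ctrl.get_obs(); R=Rt(o); z=R[:,2]
k=V([.635,-.0686,.2897])
plan([((.45,.15,.75),18.4),((.5,-.1,.6),0),(k-.16*z,0),(k-.047*z,0)])
path(o["joint_pos"],o["tool_pos"],R,[((.45,.15,.75),18.4),((.5,-.1,.6),0),(k-.16*z,0)])
E
```

```text
12.9 [  4.5289 -10.7266  17.1928 -80.6213 -86.2498  -9.9558] [0.405  0.3093 0.8044] [-109.5297   70.2327  -21.677 ]
[[ 0.3143 -0.9477  0.0558]
 [-0.1249  0.017   0.992 ]
 [-0.9411 -0.3187 -0.1131]]
tool z az 86.78199869356025 el -6.491672875069404
to [0.45 0.15 0.75] total share [ 0.107 -0.035 -0.187] turn 0.204 mm 174 calls 0.8377521352472654
to [ 0.5 -0.1  0.6] total share [ 0.222 -0.079 -0.285] turn 0.0 mm 296 calls 1.4221345632451
to [ 0.626 -0.227  0.308] total share [ 0.381 -0.164 -0.108] turn 0.0 mm 343 calls 1.6479478736530704
to [ 0.632 -0.115  0.295] total share [-0.    -0.     0.141] turn 0.0 mm 113 calls 0.5432692307692308
[0.45 0.15 0.75] 18.4 q [ -20.2   -3.8   17.1  -89.9 -108.2  -19.6] maxstep 1.3 err 0.0 0.0
[ 0.5 -0.1  0.6] 0 q [ -39.2   14.7   20.3  -86.  -126.2   -1.9] maxstep 1.1 err 0.0 0.0
[ 0.6261 -0.2273  0.3078] 0 q [ -37.4   42.9   28.   -72.9 -120.7   22. ] maxstep 1.3 err 0.0 0.0
```

{"api": "send_rows", "payload": {
  "deltas": [
    [[0.02,-0.007,-0.037],0.04],
    [[0.042,-0.014,-0.075],0.08],
    [[0.064,-0.021,-0.112],0.12],
    [[0.086,-0.028,-0.15],0.16],
    [[0.107,-0.035,-0.187],0.204]
  ]
}}

```text
clock: 13.32
tool_pos: [0.4506, 0.1499, 0.7484]
orientation: [-179.7, 83.3, -92.9]
force: [1.5, 0.6, 0.5]
opening: 0.0877
gripper_force: 0.0
```

{"api": "send_rows", "payload": {
  "deltas": [
    [[0.03,-0.01,-0.038],0],
    [[0.06,-0.02,-0.076],0],
    [[0.09,-0.03,-0.114],0],
    [[0.12,-0.042,-0.152],0],
    [[0.15,-0.053,-0.19],0]
  ]
}}

```text
clock: 13.73
tool_pos: [0.484, -0.0166, 0.6463]
orientation: [-178.5, 83.3, -91.7]
force: [1.6, 1.0, 0.2]
opening: 0.0876
gripper_force: 0.0
```

{"api": "send_rows", "payload": {
  "deltas": [
    [[0.03,-0.01,-0.038],0],
    [[0.07,-0.025,-0.08],0],
    [[0.11,-0.04,-0.105],0],
    [[0.155,-0.055,-0.13],0],
    [[0.2,-0.07,-0.15],0]
  ]
}}

```text
clock: 14.15
tool_pos: [0.5317, -0.1549, 0.5047]
orientation: [-178.5, 83.3, -91.7]
force: [1.5, -0.9, 0.5]
opening: 0.0877
gripper_force: 0.0
```

{"api": "send_rows", "payload": {
  "deltas": [
    [[0.04,-0.013,-0.01],0],
    [[0.08,-0.026,-0.02],0],
    [[0.12,-0.04,-0.03],0],
    [[0.16,-0.052,-0.04],0],
    [[0.2,-0.065,-0.05],0]
  ]
}}

```text
clock: 14.57
tool_pos: [0.5809, -0.2148, 0.35]
orientation: [-178.9, 83.3, -92.1]
force: [0.7, 0.1, 1.0]
opening: 0.0874
gripper_force: 0.0
```

```bash
python3 o.py
python3 - <<'E'
from plan import *
s=ctrl.snapshot("wrist"); cv2.imwrite("pics/w2.png",s["color"][:,:,::-1])
K,Rc,t=cam(s); print("cam at",-Rc.T@t, "axis",Rc[2])
c,sn=np.cos(np.radians(96.29)),np.sin(np.radians(96.29))
for n,q in(("knob",(-.1503,-.115,.2899)),("mouth",(0,0,.042)),("vial",(0,0,.067)),("pad",(0,0,.135)),("captop",(0,0,.109))):
    X=V([.5039+c*q[0]-sn*q[1],.0677+sn*q[0]+c*q[1],q[2]]); print(n,X,proj(s,X))
E
```

```text
14.5667 [ -38.6542   37.1951   22.9108  -72.5108 -121.986    21.5949] [ 0.5809 -0.2148  0.35  ] [-178.9407   83.319   -92.1254]
[[-0.0043 -0.9985  0.0553]
 [-0.1163  0.0554  0.9917]
 [-0.9932 -0.0022 -0.1163]]
tool z az 86.80805209218164 el -6.67982753782854
cam at [ 0.5743 -0.3161  0.2779] axis [0.0532 0.9799 0.1922]
knob [ 0.6347 -0.0691  0.2899] [199.5333 142.6902]
mouth [0.5039 0.0677 0.042 ] [338.5736 -88.9464]
vial [0.5039 0.0677 0.067 ] [337.3113 -63.0958]
pad [0.5039 0.0677 0.135 ] [334.0558   3.5744]
captop [0.5039 0.0677 0.109 ] [335.271  -21.3119]
```

View pics/w2.png

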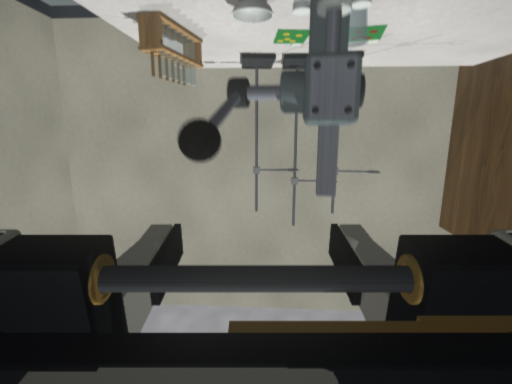

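Wrist view (upside-down): black ball at (200,140), predicted at (199.5,142.7), so the fit is confirmed. Hub is at (237,92) and the press head at (335,85). The camera side of the gripper faces the bench, so I'll roll it half a turn to put the camera on top.

{"api": "send_rows", "payload": {
  "deltas": [
    [[0,0,0],0.08],
    [[0,0,0],0.16],
    [[0,0,0],0.24],
    [[0,0,0],0.32],
    [[0,0,0],0.4]
  ]
}}

```text
clock: 15.03
tool_pos: [0.5806, -0.2142, 0.3515]
orientation: [101.2, 53.4, -174.1]
force: [0.0, -0.1, -0.3]
opening: 0.0878
gripper_force: 0.0
```

{"api": "send_rows", "payload": {
  "deltas": [
    [[0,0,0],0.08],
    [[0,0,0],0.16],
    [[0,0,0],0.24],
    [[0,0,0],0.32],
    [[0,0,0],0.4]
  ]
}}

```text
clock: 15.45
tool_pos: [0.5805, -0.2142, 0.3517]
orientation: [97.0, 18.0, 179.0]
force: [-0.3, -0.6, 0.5]
opening: 0.0875
gripper_force: 0.0
```

{"api": "send_rows", "payload": {
  "deltas": [
    [[0,0,0],0.08],
    [[0,0,0],0.16],
    [[0,0,0],0.24],
    [[0,0,0],0.32],
    [[0,0,0],0.4]
  ]
}}

```text
clock: 15.87
tool_pos: [0.5805, -0.2142, 0.3517]
orientation: [97.0, -17.5, 174.7]
force: [0.2, 1.1, 1.0]
opening: 0.0876
gripper_force: 0.0
```

{"api": "send_rows", "payload": {
  "deltas": [
    [[0,0,0],0.08],
    [[0,0,0],0.16],
    [[0,0,0],0.24],
    [[0,0,0],0.32],
    [[0,0,0],0.4]
  ]
}}

```text
clock: 16.28
tool_pos: [0.5805, -0.2141, 0.3517]
orientation: [101.1, -53.0, 167.9]
force: [-0.5, -0.3, 0.6]
opening: 0.0872
gripper_force: 0.0
```

{"api": "send_rows", "payload": {
  "deltas": [
    [[0,0,0],0.08],
    [[0,0,0],0.16],
    [[0,0,0],0.24],
    [[0,0,0],0.32],
    [[0,0,0],0.4]
  ]
}}

```text
clock: 16.7
tool_pos: [0.5805, -0.2142, 0.3517]
orientation: [173.9, -83.3, 92.9]
force: [0.2, -0.0, 0.3]
opening: 0.0879
gripper_force: 0.0
```

```bash
python3 o.py
python3 - <<'E'
from plan import *
s=ctrl.snapshot("wrist"); cv2.imwrite("pics/w3.png",s["color"][:,:,::-1])
c,sn=np.cos(np.radians(96.29)),np.sin(np.radians(96.29))
for n,q in(("knob",(-.1503,-.115,.2899)),("mouth",(0,0,.042)),("pad",(0,0,.135)),("captop",(0,0,.109))):
    X=V([.5039+c*q[0]-sn*q[1],.0677+sn*q[0]+c*q[1],q[2]]); print(n,X,proj(s,X))
o=ctrl.get_obs(); R=Rt(o); z=R[:,2]; k=V([.635,-.0686,.2897])
plan([(k-.12*z,0),(k-.047*z,0)])
E
```

```text
16.7 [ -38.6571   37.0483   22.8778  -72.5949 -122.0219 -157.9498] [ 0.5805 -0.2142  0.3517] [173.8946 -83.2954  92.9488]
[[-0.006   0.9984  0.0554]
 [ 0.1166 -0.0543  0.9917]
 [ 0.9932  0.0124 -0.1161]]
tool z az 86.80168092456297 el -6.666399904719328
knob [ 0.6347 -0.0691  0.2899] [305.7838 236.1661]
mouth [0.5039 0.0677 0.042 ] [198.7947 316.0228]
pad [0.5039 0.0677 0.135 ] [194.7817 271.9807]
captop [0.5039 0.0677 0.109 ] [195.9704 285.0264]
to [ 0.628 -0.188  0.304] total share [-0.056  0.058  0.043] turn 0.0 mm 73 calls 0.3500595152327247
to [ 0.632 -0.115  0.295] total share [0.    0.    0.091] turn 0.0 mm 73 calls 0.35096153846153855
```

View pics/w3.png

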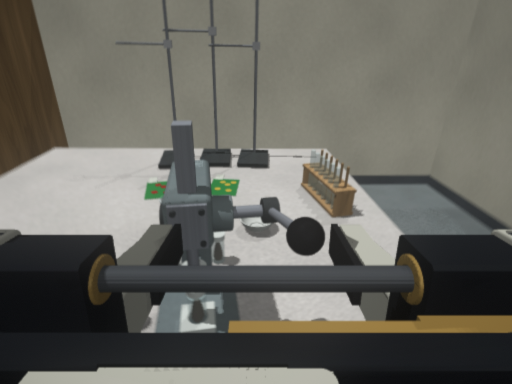

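Camera now on top: ball at (305,236) against a predicted (306,236), and the vial stands in the nest at about (197,310). Moving to the ball and gripping it.

{"api": "send_rows", "payload": {
  "deltas": [
    [[-0.025,0.025,0.02],0],
    [[-0.056,0.058,0.043],0],
    [[-0.056,0.058,0.085],0],
    [[-0.056,0.058,0.12],0],
    [[-0.056,0.058,0.134],0]
  ]
}}

```text
clock: 17.17
tool_pos: [0.6339, -0.1121, 0.294]
orientation: [170.4, -83.4, 96.6]
force: [1.1, -0.6, 0.3]
opening: 0.0877
gripper_force: 0.0
```

{"api": "send_rows", "payload": {
  "deltas": [
    [[0,0,0],0],
    [[0,0,0],0],
    [[0,0,0],0],
    [[0,0,0],0],
    [[0,0,0],0]
  ],
  "gripper": 0
}}

```text
clock: 17.58
tool_pos: [0.6335, -0.1167, 0.2948]
orientation: [171.0, -83.3, 95.7]
force: [-1.0, -0.4, -0.8]
opening: 0.0592
gripper_force: 0.0
```

```bash
python3 o.py
python3 - <<'E'
from plan import *
o=ctrl.get_obs(); R=Rt(o); z=R[:,2]; print(o["opening"],o["gripper_force"],o["force"])
P0=V([.6182,.0803,.235]); d=V([.1096,-.994,0])
lev=lambda t:P0+.160*(np.cos(.35-t)*d+np.sin(.35-t)*V([0,0,1]))
print("grasp pt",o["tool_pos"]+.047*z, lev(0))
for t in np.arange(0,1.2,.1): print(round(t,2),(R.T@(lev(t)-lev(0))/.8).round(4))
print("stop1.15",(R.T@(lev(1.16)-lev(0))/.8).round(4))
E
```

```text
17.5833 [ -30.4502   38.9663   18.2345  -73.1189 -112.5345 -153.2359] [ 0.6335 -0.1167  0.2948] [171.0487 -83.3039  95.7172]
[[-0.0116  0.9983  0.0571]
 [ 0.116  -0.0554  0.9917]
 [ 0.9932  0.0181 -0.1152]]
tool z az 86.70546077059011 el -6.614214445972849
0.05922755512437045 0.0 [-0.9707 -0.4249 -0.7761]
grasp pt [ 0.6362 -0.0701  0.2894] [ 0.6347 -0.0691  0.2899]
0.0 [0. 0. 0.]
0.1 [-0.0197  0.0006 -0.0036]
0.2 [-0.0396  0.0009 -0.0052]
0.3 [-0.0596  0.0009 -0.0049]
0.4 [-0.0794  0.0005 -0.0026]
0.5 [-0.0989 -0.0002  0.0017]
0.6 [-0.1179 -0.0012  0.0078]
0.7 [-0.1362 -0.0025  0.0158]
0.8 [-0.1536 -0.0041  0.0255]
0.9 [-0.1699 -0.006   0.037 ]
1.0 [-0.185  -0.0082  0.0499]
1.1 [-0.1987 -0.0105  0.0643]
stop1.15 [-0.2062 -0.0121  0.0735]
```

{"api": "send_rows", "payload": {
  "deltas": [
    [[0,0,0],0],
    [[0,0,0],0],
    [[0,0,0],0],
    [[0,0,0],0],
    [[0,0,0],0]
  ]
}}

```text
clock: 18.0
tool_pos: [0.6332, -0.1158, 0.2943]
orientation: [171.8, -83.4, 95.0]
force: [-3.2, -1.9, 0.5]
opening: 0.0347
gripper_force: 30.0
```

{"api": "send_rows", "payload": {
  "deltas": [
    [[-0.01,0,-0.002],0],
    [[-0.0225,0.0005,-0.004],0],
    [[-0.0396,0.001,-0.005],0],
    [[-0.0596,0.001,-0.005],0],
    [[-0.0794,0.0005,-0.0026],0]
  ]
}}

```text
clock: 18.42
tool_pos: [0.6343, -0.1253, 0.232]
orientation: [170.5, -83.4, 96.4]
force: [-2.1, -0.4, 7.7]
opening: 0.0344
gripper_force: 30.0
```

```bash
cat > lv.py <<'E'
from plan import *
o=ctrl.get_obs(); R=Rt(o); z=R[:,2]; g=o["tool_pos"]+.047*z
P0=V([.6182,.0803,.235]); d=V([.1096,-.994,0]); v=g-P0
t=.35-np.arctan2(v[2],v@d); print("open",o["opening"],"gf",o["gripper_force"],"F",o["force"],"lever est",t,"radius",np.hypot(v[2],v@d),"lat",np.cross(d,v)[2],"ang diff z",R[:,2])
lev=lambda t:P0+.160*(np.cos(.35-t)*d+np.sin(.35-t)*V([0,0,1]))
import sys
for u in map(float,sys.argv[1:]): print(u,(R.T@(lev(u)-lev(t))/.8).round(4))
E
python3 lv.py .5 .6 .7 .8 .9 1 1.1 1.15
```

```text
open 0.03439195260499321 gf 30.00041663646698 F [-2.11   -0.3858  7.724 ] lever est 0.401940103915505 radius 0.16032643988863832 lat 0.0011885642405345537 ang diff z [ 0.0552  0.992  -0.1137]
0.5 [-0.0191 -0.0007  0.0042]
0.6 [-0.0382 -0.0017  0.0103]
0.7 [-0.0564 -0.003   0.0182]
0.8 [-0.0738 -0.0046  0.028 ]
0.9 [-0.0902 -0.0065  0.0393]
1.0 [-0.1052 -0.0087  0.0523]
1.1 [-0.119  -0.0111  0.0666]
1.15 [-0.1252 -0.0123  0.0743]
```

{"api": "send_rows", "payload": {
  "deltas": [
    [[-0.0155,-0.0005,0.003],0],
    [[-0.0305,-0.0013,0.008],0],
    [[-0.0455,-0.0022,0.0135],0],
    [[-0.06,-0.0033,0.02],0],
    [[-0.0738,-0.0046,0.028],0]
  ]
}}

```text
clock: 18.83
tool_pos: [0.6328, -0.1108, 0.17]
orientation: [170.8, -83.3, 95.9]
force: [0.7, -9.3, 6.9]
opening: 0.0346
gripper_force: 30.0
```

{"api": "send_rows", "payload": {
  "deltas": [
    [[-0.0125,-0.0013,0.008],0],
    [[-0.024,-0.003,0.018],0],
    [[-0.036,-0.005,0.029],0],
    [[-0.0452,-0.0065,0.0386],0],
    [[-0.0525,-0.008,0.048],0]
  ]
}}

```text
clock: 19.25
tool_pos: [0.6293, -0.0782, 0.1226]
orientation: [171.4, -83.2, 95.3]
force: [-0.1, -17.3, 1.7]
opening: 0.0343
gripper_force: 30.0
```

{"api": "send_rows", "payload": {
  "deltas": [
    [[0,0,0],0],
    [[0,0,0],0],
    [[0,0,0],0],
    [[0,0,0],0],
    [[0,0,0],0]
  ]
}}

```text
clock: 19.67
tool_pos: [0.6294, -0.0783, 0.1228]
orientation: [171.5, -83.1, 95.2]
force: [1.0, -13.4, -1.4]
opening: 0.0343
gripper_force: 30.0
```

```bash
python3 lv.py 1.15 1 .8 .6 .5 .4 .2 0
```

```text
open 0.03430353164703144 gf 30.001796185970306 F [  1.0124 -13.363   -1.3515] lever est 1.1565648724970072 radius 0.1630880017760212 lat 0.0015375531638192226 ang diff z [ 0.0583  0.9913 -0.1181]
1.15 [ 0.0008  0.0002 -0.001 ]
1.0 [ 0.0207  0.0039 -0.0231]
0.8 [ 0.052   0.0079 -0.0476]
0.6 [ 0.0876  0.0109 -0.0654]
0.5 [ 0.1066  0.0119 -0.0716]
0.4 [ 0.1261  0.0125 -0.0759]
0.2 [ 0.1659  0.0129 -0.0787]
0.0 [ 0.2055  0.012  -0.0736]
```

{"api": "send_rows", "payload": {
  "deltas": [
    [[-0.002,0,0.002],0],
    [[-0.004,-0.001,0.004],0],
    [[-0.006,-0.001,0.006],0],
    [[-0.006,-0.001,0.006],0],
    [[-0.006,-0.001,0.006],0]
  ]
}}

```text
clock: 20.08
tool_pos: [0.6291, -0.0759, 0.1202]
orientation: [169.4, -83.1, 97.3]
force: [0.2, -23.5, 12.2]
opening: 0.0344
gripper_force: 30.0
```

```bash
python3 lv.py 1.13 1 .8 .6 .5 .4 .2 0
python3 - <<'E'
from h import *
S=ctrl.snapshot("side");T=ctrl.snapshot("top");w=ctrl.snapshot("wrist")
a=S["color"][110:250,170:330];b=w["color"][180:384,80:400]
c=cv2.hconcat([cv2.resize(a,(400,350),interpolation=2),cv2.resize(b,(400,350),interpolation=2)])
cv2.imwrite("pics/lv.png",np.clip(c[:,:,::-1]*1.3,0,255).astype(np.uint8))
E
```

```text
open 0.03442639818482776 gf 30.00350385904312 F [  0.2102 -23.4745  12.1826] lever est 1.1778437272273954 radius 0.16332355912399593 lat 0.0015927440691041513 ang diff z [ 0.0586  0.9914 -0.1173]
1.13 [ 0.0058  0.0013 -0.0075]
1.0 [ 0.0232  0.0045 -0.0265]
0.8 [ 0.0545  0.0087 -0.0509]
0.6 [ 0.0901  0.0118 -0.0687]
0.5 [ 0.1091  0.0129 -0.0749]
0.4 [ 0.1286  0.0137 -0.0792]
0.2 [ 0.1685  0.0142 -0.0819]
0.0 [ 0.2081  0.0134 -0.0768]
```

View pics/lv.png

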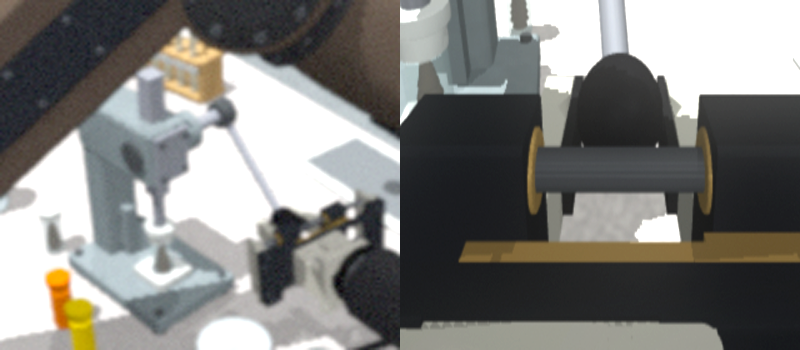

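The side crop shows the lever hanging down at (250,160) with the ball in the fingers and the pad on the cap. The force rose steeply to 25 N, so the lever is on its stop. Now letting it up slowly.

{"api": "send_rows", "payload": {
  "deltas": [
    [[0.0058,0.0013,-0.0075],0],
    [[0.0137,0.0028,-0.0165],0],
    [[0.0232,0.0045,-0.0265],0],
    [[0.037,0.0065,-0.038],0],
    [[0.0513,0.0083,-0.049],0]
  ]
}}

```text
clock: 20.65
tool_pos: [0.6327, -0.1071, 0.1637]
orientation: [171.9, -83.3, 94.9]
force: [-0.6, 0.8, 1.6]
opening: 0.0343
gripper_force: 30.0
```

{"api": "send_rows", "payload": {
  "deltas": [
    [[0.0137,0.0014,-0.0077],0],
    [[0.0279,0.0027,-0.015],0],
    [[0.0425,0.0038,-0.0213],0],
    [[0.0578,0.0046,-0.0259],0],
    [[0.0733,0.0053,-0.0295],0]
  ]
}}

```text
clock: 21.07
tool_pos: [0.6345, -0.123, 0.2261]
orientation: [171.9, -83.4, 95.0]
force: [-2.9, 0.6, -1.2]
opening: 0.0343
gripper_force: 30.0
```

```bash
python3 lv.py .33 .24 .15 .07 0 -.01
```

```text
open 0.03430177386704014 gf 29.999416172504425 F [-2.9009  0.6473 -1.2282] lever est 0.44006922108471025 radius 0.15844121309582657 lat 0.001645175550636386 ang diff z [ 0.0553  0.9919 -0.1144]
0.33 [ 0.0218  0.0005 -0.0033]
0.24 [ 0.0397  0.0006 -0.0042]
0.15 [ 0.0577  0.0004 -0.0035]
0.07 [ 0.0736  0.0001 -0.0015]
0.0 [ 0.0873 -0.0004  0.0012]
-0.01 [ 0.0892 -0.0005  0.0016]
```

{"api": "send_rows", "payload": {
  "deltas": [
    [[0.018,0.0005,-0.003],0],
    [[0.036,0.0006,-0.004],0],
    [[0.054,0.0004,-0.0036],0],
    [[0.0715,0.0001,-0.0018],0],
    [[0.088,-0.0004,0.0013],0]
  ]
}}

```text
clock: 21.48
tool_pos: [0.6333, -0.1134, 0.2934]
orientation: [174.3, -83.2, 92.5]
force: [0.1, -9.2, -43.8]
opening: 0.0346
gripper_force: 30.0
```

{"api": "send_rows", "payload": {
  "deltas": [
    [[0,0,0],0],
    [[0,0,0],0],
    [[0,0,0],0],
    [[0,0,0],0],
    [[0,0,0],0]
  ]
}}

```text
clock: 21.9
tool_pos: [0.6334, -0.1136, 0.2936]
orientation: [173.0, -83.4, 93.9]
force: [-4.7, 1.6, -19.5]
opening: 0.0343
gripper_force: 30.0
```

```bash
python3 lv.py 0
```

```text
open 0.034273851331211656 gf 29.999630749225616 F [ -4.7453   1.5895 -19.5216] lever est 0.005290018446299116 radius 0.15764998512683573 lat 0.00151501555741132 ang diff z [ 0.0551  0.9919 -0.1142]
0.0 [ 0.001  -0.      0.0002]
```

{"api": "send_rows", "payload": {
  "deltas": [
    [[-0.001,0,0],0],
    [[-0.001,0,0],0],
    [[-0.001,0,0],0],
    [[-0.001,0,0],0],
    [[-0.001,0,0],0]
  ],
  "gripper": 1
}}

```text
clock: 22.32
tool_pos: [0.6342, -0.1137, 0.2956]
orientation: [170.2, -83.3, 96.6]
force: [-0.5, -0.5, 0.2]
opening: 0.0619
gripper_force: 0.0
```

{"api": "send_rows", "payload": {
  "deltas": [
    [[0,0,-0.01],0],
    [[0,0,-0.04],0],
    [[0,0,-0.08],0],
    [[0,0,-0.11],0],
    [[0,0,-0.14],0]
  ]
}}

```text
clock: 22.73
tool_pos: [0.6273, -0.2267, 0.3075]
orientation: [171.3, -83.3, 95.5]
force: [-0.5, -0.1, -0.7]
opening: 0.0875
gripper_force: 0.0
```

```bash
python3 o.py
python3 - <<'E'
from plan import *
o=ctrl.get_obs(); R=Rt(o); z=R[:,2]; print(o["opening"],o["force"])
N=V([.5039,.0677,.076])
w=[(N-.2*z+V([0,0,.06]),0),(N-.17*z,0),(N-.047*z,0),(N-.047*z+V([0,0,.04]),0),(N-.19*z+V([0,0,.06]),0),(N-.19*z+V([0,-.05,.2]),0),(N-.19*z+V([0,-.05,.2]),-90)]
plan(w)
q=o["joint_pos"]; x=o["tool_pos"]
qs=path(q,x,R,w[:3])
h,a1,b1,L2,a3,L3,wl,d6,wx=PAR
A=E("z",qs[0]);p=A@V([a1,b1,h]);B=A@E("y",qs[1]);p=p+B@V([0,0,L2]);C=B@E("y",90-qs[2]);f=p+C@V([a3,0,L3]);print("elbow",p,"wrist",f,"wrist2",f+C@E("z",-qs[3])@V([wx,wl,0]))
path(q,x,R,w)
s=ctrl.snapshot("wrist"); print([proj(s,V([.5039,.0677,h])) for h in(.042,.091,.109)],[(px(d),d["conf"]) for d in ctrl.boxes_of(s,"vial_mid")])
E
```

```text
22.7333 [ -37.3444   42.8775   27.9855  -72.8202 -120.5942 -157.3382] [ 0.6273 -0.2267  0.3075] [171.3273 -83.3247  95.506 ]
[[-0.0112  0.9984  0.0559]
 [ 0.1157 -0.0542  0.9918]
 [ 0.9932  0.0175 -0.1149]]
tool z az 86.77496367278435 el -6.598645560906219
0.08746596310665636 [-0.4938 -0.1041 -0.6835]
to [ 0.493 -0.131  0.159] total share [-0.169 -0.178  0.131] turn 0.0 mm 222 calls 1.0684357778276896
to [ 0.494 -0.101  0.096] total share [-0.074 -0.001  0.046] turn 0.0 mm 70 calls 0.33700822994949575
to [0.501 0.021 0.081] total share [-0.     0.     0.154] turn 0.0 mm 123 calls 0.5913461538461539
to [0.501 0.021 0.121] total share [ 0.05   0.001 -0.006] turn 0.0 mm 40 calls 0.19230769230769232
to [ 0.493 -0.121  0.158] total share [ 0.025  0.    -0.182] turn 0.0 mm 147 calls 0.7050494485690023
to [ 0.493 -0.171  0.298] total share [ 0.167  0.006 -0.082] turn 0.0 mm 149 calls 0.714714843621082
to [ 0.493 -0.171  0.298] total share [0. 0. 0.] turn -1.0 mm 0 calls 0.0
[ 0.4927 -0.1307  0.159 ] 0 q [ -35.    43.7    1.2  -62.6 -107.9 -130.2] maxstep 1.2 err 0.0 0.0
[ 0.4944 -0.1009  0.
[... 412 characters left out ...]
   -0.8  -62.7 -103.2 -124.4] maxstep 0.2 err 0.0 0.0
[0.5013 0.0211 0.0814] 0 q [ -23.9   48.    -7.8  -69.1  -95.8 -120.9] maxstep 0.4 err 0.0 0.0
[0.5013 0.0211 0.1214] 0 q [ -24.    43.8   -8.3  -69.5  -97.2 -124.4] maxstep 0.2 err 0.0 0.0
[ 0.4933 -0.1207  0.1578] 0 q [ -34.3   43.5    0.4  -62.9 -107.2 -129.9] maxstep 0.4 err 0.0 0.0
[ 0.4933 -0.1707  0.2978] 0 q [ -38.7   33.9    7.3  -66.  -117.6 -144.3] maxstep 0.6 err 0.0 0.0
[ 0.4933 -0.1707  0.2978] -90 q [ -38.7   33.9    7.3  -66.  -117.6  -54.3] maxstep 3.6 err 0.0 0.0
[array([168.2227, 291.0604]), array([164.9807, 267.1571]), array([163.7175, 257.8438])] [(array([170.5984, 291.8016]), 0.57), (array([172.8  , 187.392]), 0.36)]
```

Run:
```python
from plan import *
plan([((.497,-.2,.28),0),((.499,-.03,.165),0)])
```

```text
to [ 0.497 -0.2    0.28 ] total share [-0.027 -0.165  0.03 ] turn 0.0 mm 136 calls 0.6528219470782848
to [ 0.499 -0.03   0.165] total share [-0.118 -0.012  0.228] turn 0.0 mm 205 calls 0.9867956817171534
```

{"api": "send_rows", "payload": {
  "deltas": [
    [[-0.007,-0.04,0.007],0],
    [[-0.014,-0.08,0.015],0],
    [[-0.02,-0.12,0.022],0],
    [[-0.027,-0.165,0.03],0],
    [[-0.04,-0.166,0.055],0]
  ]
}}

```text
clock: 23.25
tool_pos: [0.4932, -0.1793, 0.2689]
orientation: [171.7, -83.3, 95.0]
force: [1.4, -0.6, 1.0]
opening: 0.0877
gripper_force: 0.0
```

{"api": "send_rows", "payload": {
  "deltas": [
    [[-0.022,-0.002,0.042],0],
    [[-0.044,-0.005,0.085],0],
    [[-0.066,-0.007,0.127],0],
    [[-0.088,-0.01,0.17],0],
    [[-0.105,-0.011,0.203],0]
  ]
}}

```text
clock: 23.67
tool_pos: [0.4985, -0.0236, 0.1649]
orientation: [171.8, -83.4, 95.1]
force: [-0.1, 0.3, -0.3]
opening: 0.0874
gripper_force: 0.0
```

```bash
python3 o.py
python3 - <<'E'
from plan import *
s=ctrl.snapshot("wrist"); im=s["color"].copy()
print([proj(s,V([.5039,.0677,h])) for h in(.042,.067,.091,.109)])
r=ctrl.cut_out(s,"vial_mid")
for d in r[:3]:
    ys,xs=np.nonzero(d["pixels"]); print(d["conf"],px(d),xs.min(),xs.max(),ys.min(),ys.max(),len(xs), [(y,xs[ys==y].min(),xs[ys==y].max()) for y in range(ys.min(),ys.max(),6)])
cv2.imwrite("pics/w4.png",im[:,:,::-1])
E
```

```text
23.6667 [ -27.5339   40.2285   -6.0665  -67.5257 -101.5467 -129.0394] [ 0.4985 -0.0236  0.1649] [171.7717 -83.381   95.0633]
[[-0.0102  0.9984  0.0558]
 [ 0.1148 -0.0543  0.9919]
 [ 0.9933  0.0165 -0.1141]]
tool z az 86.78050739892198 el -6.550557011416305
[array([254.86  , 335.5284]), array([255.3645, 313.5931]), array([255.8919, 290.6636]), array([256.3186, 272.112 ])]Traceback (most recent call last):
  File "<stdin>", line 6, in <module>
    return umr_minimum(a, axis, None, out, keepdims, initial, where)
ValueError: zero-size array to reduction operation minimum which has no identity
```

Run:
```python
from plan import *
s=ctrl.snapshot("wrist"); cv2.imwrite("pics/w4.png",s["color"][:,:,::-1])
plan([((.5,0,.12),0),((.5013,.0211,.0814),0)])
```

```text
to [0.5  0.   0.12] total share [-0.053 -0.     0.036] turn 0.0 mm 51 calls 0.24559340304683644
to [0.501 0.021 0.081] total share [-0.045 -0.     0.032] turn 0.0 mm 44 calls 0.21158544058757695
```

View pics/w4.png

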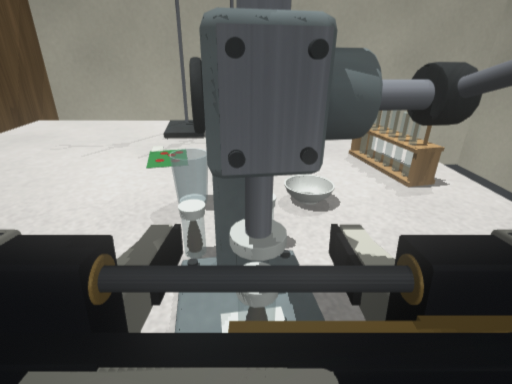

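Wrist view: the lever is back up at the right. The ram pad is at (258,238), and the capped vial is right below it with its cap at (258,285), about 2 px right of the prediction. The nest is clear and the fingers will straddle the vial.

{"api": "send_rows", "payload": {
  "deltas": [
    [[-0.025,0.001,0.018],0],
    [[-0.053,0.002,0.036],0],
    [[-0.07,0.003,0.049],0],
    [[-0.085,0.003,0.06],0],
    [[-0.098,0.003,0.068],0]
  ]
}}

```text
clock: 24.23
tool_pos: [0.5054, 0.0191, 0.0809]
orientation: [171.5, -83.4, 95.3]
force: [0.6, 0.4, 0.5]
opening: 0.0878
gripper_force: 0.0
```

{"api": "send_rows", "payload": {
  "deltas": [
    [[0,0,0],0],
    [[0,0,0],0],
    [[0,0,0],0],
    [[0,0,0],0],
    [[0,0,0],0]
  ],
  "gripper": 0
}}

```text
clock: 24.65
tool_pos: [0.5054, 0.0184, 0.0824]
orientation: [170.9, -83.3, 95.9]
force: [-0.2, 0.2, -1.0]
opening: 0.0597
gripper_force: 0.0
```

{"api": "send_rows", "payload": {
  "deltas": [
    [[0,0,0],0],
    [[0,0,0],0],
    [[0,0,0],0],
    [[0,0,0],0],
    [[0,0,0],0]
  ]
}}

```text
clock: 25.07
tool_pos: [0.5049, 0.0189, 0.0817]
orientation: [171.8, -83.4, 95.0]
force: [-0.3, 1.2, 0.5]
opening: 0.0295
gripper_force: 29.1
```

{"api": "send_rows", "payload": {
  "deltas": [
    [[0,0,0],0],
    [[0,0,0],0],
    [[0,0,0],0],
    [[0,0,0],0],
    [[0,0,0],0]
  ]
}}

```text
clock: 25.48
tool_pos: [0.505, 0.019, 0.0817]
orientation: [171.8, -83.4, 95.1]
force: [-1.9, 0.7, 0.9]
opening: 0.0295
gripper_force: 29.1
```

```bash
python3 o.py
python3 - <<'E'
from plan import *
plan([((.5013,.0211,.1014),0),((.497,-.04,.13),0),((.497,-.04,.28),0),((.497,-.13,.34),-90)])
E
```

```text
25.4833 [ -23.9151   48.086    -7.2776  -69.1411  -96.0673 -121.3675] [0.505  0.019  0.0817] [171.7937 -83.3698  95.0603]
[[-0.0102  0.9984  0.0555]
 [ 0.115  -0.0539  0.9919]
 [ 0.9933  0.0165 -0.1143]]
tool z az 86.7995664991979 el -6.562007163386381
to [0.501 0.021 0.101] total share [ 0.025 -0.004 -0.   ] turn 0.0 mm 20 calls 0.09703998281050633
to [ 0.497 -0.04   0.13 ] total share [ 0.027 -0.001 -0.08 ] turn 0.0 mm 68 calls 0.32499644399511113
to [ 0.497 -0.04   0.28 ] total share [ 0.186  0.003 -0.021] turn 0.0 mm 150 calls 0.721153846153846
to [ 0.497 -0.13   0.34 ] total share [ 0.062  0.007 -0.12 ] turn -1.0 mm 108 calls 0.5200314339611521
```

{"api": "send_rows", "payload": {
  "deltas": [
    [[0.005,0,-0.0006],0],
    [[0.012,0.0002,-0.0014],0],
    [[0.019,0.0003,-0.0022],0],
    [[0.025,0.0004,-0.0029],0],
    [[0.025,0.0004,-0.0029],0]
  ]
}}

```text
clock: 25.9
tool_pos: [0.5056, 0.0187, 0.1031]
orientation: [170.6, -83.3, 96.2]
force: [0.1, -0.9, -0.5]
opening: 0.0299
gripper_force: 29.1
```

{"api": "send_rows", "payload": {
  "deltas": [
    [[0,0,-0.012],0],
    [[0,0,-0.032],0],
    [[0,0,-0.052],0],
    [[0.025,0,-0.067],0],
    [[0.05,0,-0.082],0]
  ]
}}

```text
clock: 26.32
tool_pos: [0.5005, -0.0438, 0.1484]
orientation: [173.1, -83.4, 93.6]
force: [0.7, -0.4, -0.7]
opening: 0.0297
gripper_force: 29.1
```

```bash
python3 o.py
python3 - <<'E'
from plan import *
o=ctrl.get_obs(); print(o["opening"],o["gripper_force"],o["force"])
plan([((.497,-.065,.2),0),((.497,-.08,.30),0),((.497,-.12,.34),-90)])
E
```

```text
26.3167 [ -28.8519   42.4314   -4.5528  -66.394  -102.0929 -128.2019] [ 0.5005 -0.0438  0.1484] [173.145  -83.41    93.6446]
[[-0.0073  0.9984  0.0564]
 [ 0.1145 -0.0552  0.9919]
 [ 0.9934  0.0137 -0.1139]]
tool z az 86.74440432141213 el -6.542711070451953
0.029668654777329093 29.073149263858795 [ 0.7141 -0.4155 -0.7296]
to [ 0.497 -0.065  0.2  ] total share [ 0.061 -0.002 -0.034] turn 0.0 mm 56 calls 0.2688181917340946
to [ 0.497 -0.08   0.3  ] total share [ 0.122  0.003 -0.033] turn 0.0 mm 101 calls 0.48614779846530476
to [ 0.497 -0.12   0.34 ] total share [ 0.044  0.003 -0.055] turn -1.0 mm 57 calls 0.2719641466102107
```

{"api": "send_rows", "payload": {
  "deltas": [
    [[0.03,0,-0.017],0],
    [[0.061,0,-0.034],0],
    [[0.1,0,-0.045],0],
    [[0.14,0,-0.055],0],
    [[0.183,0,-0.067],0]
  ]
}}

```text
clock: 26.73
tool_pos: [0.4959, -0.0797, 0.3015]
orientation: [172.5, -83.3, 94.3]
force: [1.3, -0.5, -1.1]
opening: 0.0298
gripper_force: 29.1
```

{"api": "send_rows", "payload": {
  "deltas": [
    [[0.01,0,-0.015],-0.08],
    [[0.02,0,-0.035],-0.16],
    [[0.03,0,-0.055],-0.24],
    [[0.04,0,-0.07],-0.32],
    [[0.045,0,-0.08],-0.4]
  ]
}}

```text
clock: 27.15
tool_pos: [0.4919, -0.1401, 0.3446]
orientation: [101.0, -52.3, 167.9]
force: [0.1, 0.2, -1.5]
opening: 0.0295
gripper_force: 29.1
```

{"api": "send_rows", "payload": {
  "deltas": [
    [[0,0,0],-0.08],
    [[0,0,0],-0.16],
    [[0,0,0],-0.24],
    [[0,0,0],-0.32],
    [[0,0,0],-0.4]
  ]
}}

```text
clock: 27.57
tool_pos: [0.4919, -0.139, 0.3435]
orientation: [96.9, -17.0, 174.7]
force: [0.4, 1.0, -1.1]
opening: 0.0296
gripper_force: 29.1
```

{"api": "send_rows", "payload": {
  "deltas": [
    [[0,0,0],-0.06],
    [[0,0,0],-0.12],
    [[0,0,0],-0.17],
    [[0,0,0],-0.2],
    [[0,0,0],-0.21]
  ]
}}

```text
clock: 27.98
tool_pos: [0.492, -0.1388, 0.3435]
orientation: [96.6, 1.6, 176.9]
force: [0.9, -0.1, -0.8]
opening: 0.0294
gripper_force: 29.1
```

{"api": "send_rows", "payload": {
  "deltas": [
    [[0,0,0],0],
    [[0,0,0],0],
    [[0,0,0],0],
    [[0,0,0],0],
    [[0,0,0],0]
  ]
}}

```text
clock: 28.4
tool_pos: [0.4925, -0.1373, 0.3437]
orientation: [96.6, 1.4, 176.9]
force: [-0.0, -1.0, -1.3]
opening: 0.0296
gripper_force: 29.1
```

```bash
python3 o.py
python3 - <<'E'
from h import *
o=ctrl.get_obs(); print(o["opening"],o["gripper_force"],o["force"],o["qvel"])
S=ctrl.snapshot("side");T=ctrl.snapshot("top");w=ctrl.snapshot("wrist")
a=cv2.resize(S["color"][90:290,150:400],(400,320));b=cv2.resize(w["color"],(400,320))
cv2.imwrite("pics/fin.png",cv2.hconcat([a,b])[:,:,::-1])
E
```

```text
28.4 [ -37.1265   29.0006    6.016   -68.6719 -117.7399  -58.2288] [ 0.4925 -0.1373  0.3437] [ 96.5824   1.4448 176.9495]
[[-0.9983 -0.0189  0.0558]
 [ 0.0532  0.1158  0.9918]
 [-0.0252  0.9931 -0.1146]]
tool z az 86.7828070075573 el -6.58034590280357
0.029620203532636415 29.072947204113007 [-0.0442 -0.9643 -1.2679] [ 0.1187 -0.0475 -0.0928 -0.0975  0.0937  0.2729]
```

View pics/fin.png

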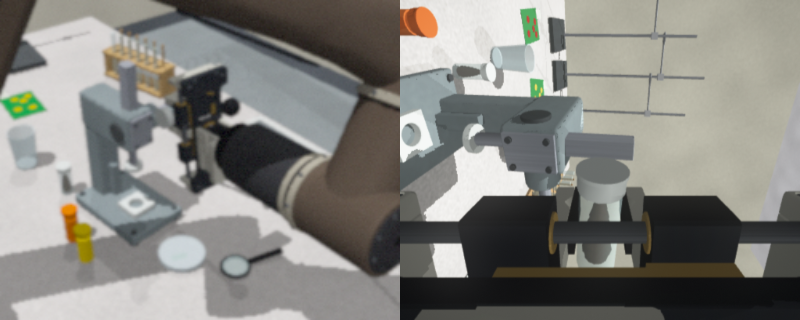

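The vial lies level in the fingers, clear of the press. In the wrist half the cap is at (603,178) and the cone below it. The nest is empty and the bystanders haven't moved.

```bash
python3 -c "
from plant import ctrl
print(ctrl.close_job())"
```

```text
the job is handed in; nothing more can be done
None
```

I pulled the lever to its stop, eased it back up to rest, and handed the job in at about 28 s with the capped vial held still and level. The vial is about 34 cm above the bench and 20 cm to the side of the nest axis. I judged the cap home from the force at the stop, and the hand-in gave no verdict.

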